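# Ready the bracket drilling jig

## Robot

A 6-joint arm with a two-finger parallel gripper is mounted at the origin on the work surface. World frame = base frame: x ahead of the robot, y to its left, z up, the work surface at z = 0. Lengths are in mm, angles in rad, forces in N, time in s.
With the tool pointing down it reaches from about 275 to 750 mm from the base axis. Payload 10.2 kg.
Tool frame: the origin (TCP) lies midway between the tips of the shut fingers; the grasp point (between the pads) lies 19 mm behind it; z points along the fingers, y is the line along which they close (so a half turn about z gives the same grasp; the last joint's range is limited). The gripper opens to 85 mm and grips with 20 to 120 N. Pads are 22 mm wide; open, the fingers measure 114 mm over their backs; the gripper's body (76 mm by 85 mm) begins 54 mm behind the grasp point. The pads swing forward as they close: fully open they stand 13 mm farther back than shut.
Start: joints at [1.055, 0.313, 1.498, -0, 1.331, -0.223], TCP at [151.546, 502.658, 231.294] pointing down, gripper open.
Joint ranges: [-2.94, 2.94], [-0.97, 2.17], [0.19, 2.56], [-1.23, 4.37], [0.02, 3.11], [-2.88, 2.88]. Speed limits (rad/s): [2.39, 2.39, 3.01, 3.14, 3.14, 3.14].

## Interface

Orientations are given as a unit quaternion [w, x, y, z].
In Python, from rig import sense, capture, finish_job, find_in, place_of gives the robot as it stands. The module is installed in compiled form; this text tells all that it offers.
- The arm moves only by the shell command python3 -m jog 'ROWS' [FORCE]. ROWS is JSON, a list of rows, each an object of numbers: "tx", "ty", "tz": the shift along the tool's x, y, z in mm; "ax", "ay", "az": the turn, a rotation vector about the tool's x, y, z in rad; "jaw": the closure, from -1 (fully open) to 1 (shut), so that 0 is half open. In form: [{"tx": .., "ty": .., "tz": .., "ax": .., "ay": .., "az": .., "jaw": ..}, ...]. A call has 1 to 5 rows; each row shifts and turns the commanded pose from where the row before left it, along the tool's axes as they then stand; what a row does not reach is not made up. A row lasts 1/8 s, in which the tool goes at most 62.5 mm and 10.7 degrees, less where a joint would pass 70% of its speed; a pose out of reach is approached as far as the arm can. A call with a gripper value outside its range is refused whole. The fingers move at their own pace and stop on an object; FORCE is the grip in N (left out, the last holds). Time passes only in rows, so rows that do not move let the fingers close. It gives the time, the measured TCP pose, the force, the opening and the grip force at its end, in the units of the state.
- sense(): the state, without advancing time (a new reading comes with each control period).
- capture(name): name is "scene" or "side" or "wrist"; returns a dict with "color" (480x640x3 uint8, red, green, blue), "depth" (480x640 float32, mm along the optical axis (not along the pixel's ray), 0 where there is no reading), "fx", "fy", "cx", "cy" (pixels), "camera_from_world" (4x4, takes a point from world to camera coordinates); the wrist camera has in their place "mount" (4x4, takes a point from camera to tool coordinates, whose origin is the TCP and whose axes are the flange's). Camera axes: x right, y up, looking along -z (the intrinsics and any distortion apply to the point x, -y, -z); pixel columns grow to the right and rows downward; lengths in mm; the calibration is good to about 2 mm. A picture is of the moment at which its call begins: read the wrist's pose just before it.
- finish_job(): hands the job in; it is judged then, once.
Trained networks look in the newest picture that a camera, given by its name, has taken for a name from the list of things; names that differ only in an ending like _2 or _b are one class to them, and where a whole thing is asked for, a point or a joint stands for the part that bears it (a point fixed in the world has none). Each returns a list of dicts, best first, with "conf" (0 to 1); they miss things now and then, are a little off and sometimes report something else, mostly with a low value. They report only what shows in the picture. A call takes as long as a camera call. They do not tell look-alikes from the thing itself.
- find_in(query, camera): "centre" ([column, row] in pixels, amid what is visible of it).
- place_of(query, camera): "centre" ([column, row] in pixels: a listed point, or the origin of a listed thing).
The state is a dict: "time_s": time; "joints": joint angles; "dq": joint speeds; "tau": joint torques, N m; "eef_pos": TCP position; "ee_rot": TCP orientation; "force": force on the tool from outside, world axes, zero at the start; "wrist_torque": the same for the moment, N m; "grip_width": opening from 0.0 (shut) to 1.0 (fully open); "grip_force": force on a finger pad.
Only numpy, scipy, OpenCV 4.12 (cv2) and the standard library are available. Lean on these libraries where they do the work, as an engineer would, in place of code of your own. Each camera call takes 0.05 s, during which the arm holds its last target. There are 200 camera calls.

## Task

Get the bracket drilling jig ready for the next batch. Take the long brush from its stand, scrub out the steel chip cup with three full strokes, each down to the bottom and back up to near the rim, and stand the brush in its stand again. Load every loose angle bracket into the jig, one to a pin: lay it on the raised deck, slide its toe in under the bar until its hole comes over a pin, and let it drop flat into the well; leave the cup standing on the bench and the other things where they are.

Things in the scene. Friction and masses are not known exactly. Their poses are not given: they have to be found in the camera images.
- jig: fixed wooden drilling jig, base 180 x 300. Origin: on the bench under the middle of the row of pins; x is the loading direction (away from the robot, give or take its yaw), y along the row of 4 pins (y = -99, -33, 33, 99), z up. Well floor 20 above the bench, from the deck edge at x = -62 to x = 60
- jig_deck (a point): middle of the raised deck's far edge, on its top, 27 above the bench. Deck: jig x = -120 to -62, full width. Brackets slide from it over the pin tops, toe to jig +x; with the hole over a pin the back edge is 7 past the deck edge and the bracket, if square, drops 7 to the well floor between two dividers: level with the deck, 8 wide, 58 apart, x = -62 to -30, midway between the pins
- jig_bar (a point): middle of the underside (40 above the bench) of the fixed dark steel bar that crosses over all four places at jig x = 26 to 56, on two end posts; its top is at 52 (screws at its ends to 56). A seated bracket's toe lies under it
- pin0 (a point): axis of the -y end steel locating pin of the jig, at the well floor (20 above the bench). Pin 12 diameter, 6 tall, top 1 below the deck
- pin1 (a point): axis of the second (from the -y end) steel locating pin of the jig, at the well floor (20 above the bench). Pin 12 diameter, 6 tall, top 1 below the deck
- pin2 (a point): axis of the third (from the -y end) steel locating pin of the jig, at the well floor (20 above the bench). Pin 12 diameter, 6 tall, top 1 below the deck
- pin3 (a point): axis of the +y end steel locating pin of the jig, at the well floor (20 above the bench). Pin 12 diameter, 6 tall, top 1 below the deck
- bracketA: loose aluminium angle bracket, 0.15 kg: flat leg 100 x 50 x 5 thick with a round 16 hole through it; upright leg 8 thick, 50 wide, rising to 52 over the underside at the back end. Origin: hole centre at the underside; x along the flat leg to its free end (the toe, x = +45), z up; upright leg at x = -55 to -47, y = -25 to 25. None if absent
- bracketB: as bracketA: loose aluminium angle bracket, 0.15 kg: flat leg 100 x 50 x 5 thick with a round 16 hole through it; upright leg 8 thick, 50 wide, rising to 52 over the underside at the back end. Origin: hole centre at the underside; x along the flat leg to its free end (the toe, x = +45), z up; upright leg at x = -55 to -47, y = -25 to 25. None if absent
- bracketC: as bracketA: loose aluminium angle bracket, 0.15 kg: flat leg 100 x 50 x 5 thick with a round 16 hole through it; upright leg 8 thick, 50 wide, rising to 52 over the underside at the back end. Origin: hole centre at the underside; x along the flat leg to its free end (the toe, x = +45), z up; upright leg at x = -55 to -47, y = -25 to 25. None if absent
- bracketD: as bracketA: loose aluminium angle bracket, 0.15 kg: flat leg 100 x 50 x 5 thick with a round 16 hole through it; upright leg 8 thick, 50 wide, rising to 52 over the underside at the back end. Origin: hole centre at the underside; x along the flat leg to its free end (the toe, x = +45), z up; upright leg at x = -55 to -47, y = -25 to 25. None if absent
- brush: long cup brush standing bristles down in its stand: stiff dark bristle head 34 diameter, 52 long; steel rod; round wooden handle 22 diameter from 108 to 183 above the origin. Origin: centre of the bristle head's flat end; z runs up towards the handle, 185 long in all. About 0.09 kg
- stand: fixed dark wooden brush stand: open tube, inner diameter 40, outer 48, mouth 62 above the bench, on a round foot of 80 diameter. Origin: centre of its underside
- stand_in (a point): centre of the stand tube's inner floor, 6 above the bench
- cup: loose steel chip cup, round, open at the top, no handle: 92 outside diameter at the rim, 85 high, wall 4, tapering a little to the foot. Origin: centre of its underside. About 0.5 kg
- cup_in (a point): centre of the cup's inner floor; the rim is about 80 above it
- tape: bystander: roll of tape lying flat, 90 diameter, 25 high
- gluebottle: bystander: pale glue bottle, 60 diameter, 170 high
- hammer: bystander: hammer
- spanner: bystander: spanner
- driver: bystander: screwdriver
- offcut: bystander: wood offcut 70 x 40 x 20
- offcut2: bystander: wood offcut 100 x 45 x 20
There are look-alikes about, which are no part of the job. What is meant by the cup is not blue, and is the smaller of those in its own colour.

How it is judged:
By the outcome, as a careful person would: the job done as asked, in the order asked, and still so for the second after the job is handed in, with the robot touching nothing.
Of bracketA, bracketB, bracketC, bracketD only 3 to 4 are there at a start; the rules pass over those that are not, and their reading is None.
At some moment in a run one of bracketA, bracketB, bracketC, bracketD, cup may be knocked a few centimetres aside while the robot is not near it.
It also fails if it takes over 210 s, if anything falls off the work surface, if the arm or the gripper's body presses on something with over 40 N, if the wrist force passes 120 N, or if a joint passes its speed limit or range.

## Working session

There is one attempt and no reset: what is moved stays moved. The work goes in short steps, Python scripts to look and compute and a shell command to move; the robot and the scene stay as the last step left them, time stands still between calls to the robot, and variables do not carry over. Pictures are saved under pics/ and viewed, at most 14 in all, crops included, and the job is handed in when it is done.

```bash
mkdir -p pics
cat > h.py <<'E'
import numpy as np, cv2
from rig import sense, capture, find_in, place_of
from scipy.spatial.transform import Rotation as R
def T_tool():
    s=sense(); T=np.eye(4); q=s["ee_rot"]; T[:3,:3]=R.from_quat([q[1],q[2],q[3],q[0]]).as_matrix(); T[:3,3]=s["eef_pos"]; return T
def shot(name):
    T=T_tool() if name=="wrist" else None
    c=capture(name)
    c["W"]=T@np.array(c["mount"]) if name=="wrist" else np.linalg.inv(np.array(c["camera_from_world"]))
    return c
def ray(c,p):
    d=np.array([(p[0]-c["cx"])/c["fx"],-(p[1]-c["cy"])/c["fy"],-1.0]); return c["W"][:3,:3]@d, c["W"][:3,3]
def atz(c,p,z):
    d,o=ray(c,p); return o+d*(z-o[2])/d[2]
def atd(c,p,r=1):
    u,v=int(round(p[0])),int(round(p[1])); w=c["depth"][max(v-r,0):v+r+1,max(u-r,0):u+r+1]; w=w[w>0]
    if len(w)==0: return np.full(3,np.nan)
    d,o=ray(c,p); return o+d*np.median(w)
def cloud(c):
    v,u=np.mgrid[0:480,0:640]; z=c["depth"]; P=np.stack([(u-c["cx"])/c["fx"]*z,-(v-c["cy"])/c["fy"]*z,-z],-1)
    return P@c["W"][:3,:3].T+c["W"][:3,3]
def save(c,n,crop=None,s=1):
    im=c["color"][:,:,::-1]
    if crop: im=im[crop[1]:crop[3],crop[0]:crop[2]]
    cv2.imwrite("pics/"+n,cv2.resize(im,None,fx=s,fy=s,interpolation=cv2.INTER_CUBIC))
E
cat > a.py <<'E'
from h import *
np.set_printoptions(precision=0,suppress=True)
s=sense(); print(s["eef_pos"],s["ee_rot"],s["time_s"],s["force"])
for n in ["scene","side"]:
    c=shot(n); save(c,n+"1.png"); print(n,{k:np.round(c[k],3).tolist() if not isinstance(c[k],dict) else c[k] for k in c if k not in("color","depth","W","camera_from_world")},c["W"][:3,3])
    np.savez(n+".npz",color=c["color"],depth=c["depth"],W=c["W"],fx=c["fx"],fy=c["fy"],cx=c["cx"],cy=c["cy"])
    for q in ["bracketA","cup","brush","stand","jig","pin0","pin1","pin2","pin3"]:
        for f in (place_of,):
            print(n,q,f.__name__,[(round(d["conf"],2),np.round(d["centre"]).tolist(),atd(c,d["centre"]).round().tolist()) for d in f(q,n) if d["conf"]>.2])
E
python3 a.py
```

```text
[151. 502. 231.] [-0.  0.  1. -0.] 0.0 [-0. -1. -0.]
scene {'fx': 522.172, 'fy': 522.172, 'cx': 313.398, 'cy': 243.175} [1483. -123.  732.]
scene bracketA call [(0.66, [294.0, 275.0], [638.0, -71.0, -3.0])]
scene cup call [(0.85, [264.0, 197.0], [384.0, -128.0, 36.0]), (0.74, [163.0, 266.0], [636.0, -340.0, 39.0]), (0.63, [101.0, 308.0], [754.0, -438.0, 41.0])]
scene brush call [(0.39, [306.0, 240.0], [518.0, -36.0, -2.0]), (0.31, [165.0, 269.0], [634.0, -338.0, 29.0])]
scene stand call [(0.95, [176.0, 216.0], [426.0, -341.0, 19.0])]
scene jig call [(0.97, [418.0, 252.0], [644.0, 192.0, 50.0])]
scene pin0 call [(0.91, [456.0, 238.0], [600.0, 288.0, 50.0]), (0.8, [408.0, 247.0], [625.0, 175.0, 49.0]), (0.59, [430.0, 242.0], [612.0, 226.0, 50.0]), (0.57, [379.0, 252.0], [767.0, 73.0, 155.0])]
scene pin1 call [(0.91, [456.0, 238.0], [600.0, 288.0, 50.0]), (0.8, [408.0, 247.0], [625.0, 175.0, 49.0]), (0.59, [430.0, 242.0], [612.0, 226.0, 50.0]), (0.57, [379.0, 252.0], [767.0, 73.0, 155.0])]
scene pin2 call [(0.91, [456.0, 238.0], [600.0, 288.0, 50.0]), (0.8, [408.0, 247.0], [625.0, 175.0
[... 1132 characters left out ...]
5.0, 17.0]), (0.61, [314.0, 219.0], [593.0, 115.0, 18.0]), (0.6, [289.0, 198.0], [568.0, 247.0, 20.0])]
side pin1 call [(0.72, [302.0, 205.0], [592.0, 199.0, 16.0]), (0.65, [276.0, 191.0], [549.0, 305.0, 17.0]), (0.61, [314.0, 219.0], [593.0, 115.0, 18.0]), (0.6, [289.0, 198.0], [568.0, 247.0, 20.0])]
side pin2 call [(0.72, [302.0, 205.0], [592.0, 199.0, 16.0]), (0.65, [276.0, 191.0], [549.0, 305.0, 17.0]), (0.61, [314.0, 219.0], [593.0, 115.0, 18.0]), (0.6, [289.0, 198.0], [568.0, 247.0, 20.0])]
side pin3 call [(0.72, [302.0, 205.0], [592.0, 199.0, 16.0]), (0.65, [276.0, 191.0], [549.0, 305.0, 17.0]), (0.61, [314.0, 219.0], [593.0, 115.0, 18.0]), (0.6, [289.0, 198.0], [568.0, 247.0, 20.0])]
```

View pics/scene1.png

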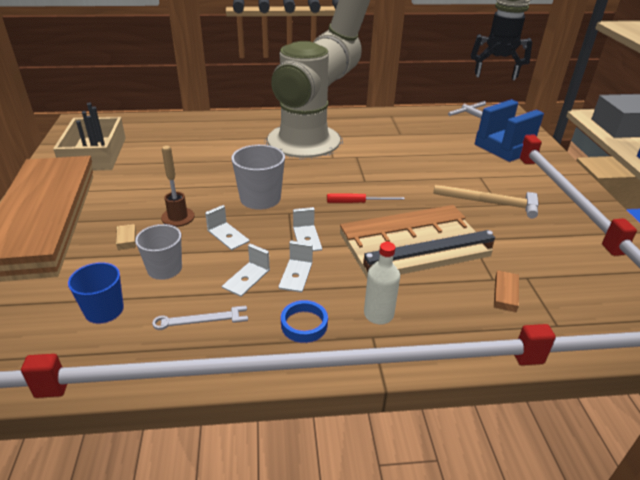

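View pics/side1.png

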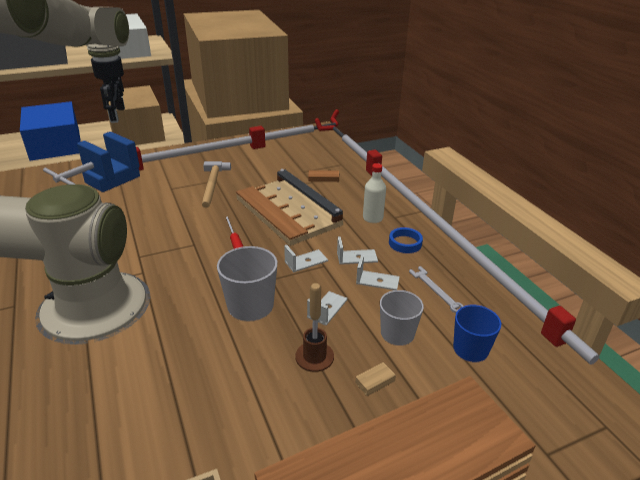

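The scene picture shows the cup candidates: large grey (260,176), small grey (160,252) and blue (98,293), so I choose the small grey one. The brush stands at (172,190). There are four brackets at (228,235), (307,237), (247,278) and (297,272). The jig is at (418,240), with its deck on the robot side. The side picture agrees: small grey cup at (400,317), brush at (315,320).

```bash
cat > b.py <<'E'
from h import *
np.set_printoptions(precision=1,suppress=True)
C={n:dict(np.load(n+".npz")) for n in("scene","side")}
from scipy.optimize import least_squares
for n,c in C.items():
    P=cloud(c); ok=c["depth"]>0
    X=P[ok]
    def sel(x0,x1,y0,y1,z0,z1): 
        m=(X[:,0]>x0)&(X[:,0]<x1)&(X[:,1]>y0)&(X[:,1]<y1)&(X[:,2]>z0)&(X[:,2]<z1); return X[m]
    t=sel(350,800,-300,0,-20,20); print(n,"table z",np.median(t[:,2]))
    b=sel(340,480,-430,-280,120,200); print("handle",len(b),b.min(0) if len(b) else 0,b.max(0) if len(b) else 0)
    r=sel(530,700,-440,-280,78,95)
    if len(r)>5:
        f=least_squares(lambda p:np.hypot(r[:,0]-p[0],r[:,1]-p[1])-44,[600,-365],loss="soft_l1"); print("rim",len(r),r[:,2].max(),f.x,np.abs(f.fun).mean())
    k=sel(480,740,-280,30,40,60); 
    if len(k):
        lab=cv2.partition(k[:,:2].astype(np.float32).tolist(),None) if 0 else None
        im=np.zeros((320,320),np.uint8); im[(k[:,0]-450).astype(int),(k[:,1]+285).astype(int)]=1; im=cv2.dilate(im,np.ones((7,7)))
        N,L=cv2.connectedComponents(im); l=L[(k[:,0]-450).astype(int),(k[:,1]+285).astype(int)]
        for i in range(1,N):
            q=k[l==i]; m=q.mean(0); u,s,v=np.linalg.svd(q[:,:2]-m[:2],full_matrices=False); e=(q[:,:2]-m[:2])@v[0]
            print("upright",len(q),m,"dir",v[0],"len",np.ptp(e),"width",np.ptp((q[:,:2]-m[:2])@v[1]))
    d=sel(480,700,20,380,45,60); print("bar",len(d),d.mean(0) if len(d) else 0)
    if len(d):
        u,s,v=np.linalg.svd(d[:,:2]-d[:,:2].mean(0),full_matrices=False); e=(d[:,:2]-d[:,:2].mean(0))@v[0]; print(v[0],np.ptp(e))
    d=sel(450,700,20,380,23,32); 
    if len(d): print("deck",len(d),d.mean(0),d.min(0),d.max(0))
E
python3 b.py
```

```text
scene table z -1.3170613931113166
handle 293 [ 395.4 -352.1  120. ] [ 419.  -330.1  190.7]
rim 364 86.82974169994418 [ 598.1 -349. ] 11.520185126640502
upright 132 [597.4 -53.5  46.8] dir [-0.3 -0.9] len 49.89737383634155 width 12.957019889678168
upright 127 [ 608.5 -145.5   47. ] dir [0.6 0.8] len 52.14559365622371 width 12.247547308729391
bar 1200 [622.  233.2  49.4]
[-0.2  1. ] 302.53650903463483
deck 1742 [505.  189.5  24.9] [450.1  45.7  23. ] [666.2 375.3  32. ]
side table z -1.7070407126148552
handle 353 [ 389.  -357.8  120. ] [ 409.3 -336.8  191.6]
rim 327 86.12434551924446 [ 593.2 -353.6] 8.613834846463053
upright 50 [590.5 -61.4  48.3] dir [-0.3 -0.9] len 53.37588148692261 width 7.990007933440131
upright 58 [ 601.3 -152.9   48.3] dir [-0.6 -0.8] len 50.15833357671592 width 8.3876115671622
bar 584 [619.1 209.4  49.2]
[ 0.2 -1. ] 304.08229948538616
deck 982 [505.1 171.8  25.1] [450.2  41.4  23. ] [687.9 370.   32. ]
```

```bash
python3 -m jog '[{"tx":-40,"ty":-45,"tz":-12,"jaw":-1},{"tx":-40,"ty":-45,"tz":-12},{"tx":-40,"ty":-45,"tz":-12},{"tx":-40,"ty":-45,"tz":-12},{"tx":-40,"ty":-45,"tz":-12}]' 60 
python3 -m jog '[{"tx":-5,"ty":-60},{"tx":-5,"ty":-60},{"tx":-5,"ty":-60},{"tx":-5,"ty":-60},{"tx":-5,"ty":-60}]'
python3 -m jog '[{"tx":-5,"ty":-60},{"tx":-5,"ty":-60},{"tx":-5,"ty":-60},{"tx":-5,"ty":-60},{"tx":-5,"ty":-40}]'
cat > c.py <<'E'
from h import *
import sys
np.set_printoptions(precision=2,suppress=True)
s=sense(); print(s["eef_pos"],s["ee_rot"],s["joints"],s["force"],s["time_s"])
c=shot("wrist"); save(c,sys.argv[1]); print(c["fx"],c["cx"],c["cy"],np.array(c["mount"]))
for q in sys.argv[2:]:
    for d in place_of(q,"wrist"): print(q,round(d["conf"],2),np.round(d["centre"]),atd(c,d["centre"]),atz(c,d["centre"],0))
E
python3 c.py w1.png brush stand bracketA cup
```

```text
[151.53 502.66 231.3 ] [0.   0.15 0.99 0.  ] [ 1.05  0.31  1.5  -0.    1.33 -0.22] [-0.41 -0.3   0.94] 1.0
340.4537864597834 319.2325755984533 237.0522118097408 [[  -0.      0.96    0.27   67.3 ]
 [   1.      0.      0.      0.4 ]
 [   0.      0.27   -0.96 -142.16]
 [   0.      0.      0.      1.  ]]schema error: expected keys tx, ty, tz, ax, ay, az, jaw
schema error: expected keys tx, ty, tz, ax, ay, az, jaw
schema error: expected keys tx, ty, tz, ax, ay, az, jaw
```

```bash
python3 -m jog '[{"tx":0,"ty":0,"tz":-10,"ax":0,"ay":0,"az":0.1826,"jaw":-1},{"tx":0,"ty":0,"tz":-10,"ax":0,"ay":0,"az":0.1826,"jaw":-1},{"tx":0,"ty":0,"tz":-10,"ax":0,"ay":0,"az":0.1826,"jaw":-1},{"tx":0,"ty":0,"tz":-10,"ax":0,"ay":0,"az":0.1826,"jaw":-1},{"tx":0,"ty":0,"tz":-10,"ax":0,"ay":0,"az":0.1826,"jaw":-1}]' 60
python3 -m jog '[{"tx":0,"ty":0,"tz":-10,"ax":0,"ay":0,"az":0.1826,"jaw":-1},{"tx":0,"ty":0,"tz":-10,"ax":0,"ay":0,"az":0.1826,"jaw":-1},{"tx":0,"ty":0,"tz":0,"ax":0,"ay":0,"az":0,"jaw":-1}]'
python3 -c "
from h import *
s=sense();print(T_tool().round(4),s['joints'])"
```

```text
time_s: 1.88
eef_pos: [151.5, 502.6, 281.6]
ee_rot: [0.0, 0.569, 0.822, -0.0]
force: [-0.4, 0.1, 0.4]
grip_width: 0.999
grip_force: 0.0
time_s: 2.25
eef_pos: [151.6, 502.8, 301.8]
ee_rot: [-0.0, 0.707, 0.708, 0.001]
force: [-0.4, 0.1, 0.3]
grip_width: 1.0
grip_force: 0.0
[[-1.400000e-03  1.000000e+00  6.000000e-04  1.516326e+02]
 [ 1.000000e+00  1.400000e-03  1.100000e-03  5.028492e+02]
 [ 1.100000e-03  6.000000e-04 -1.000000e+00  3.017647e+02]
 [ 0.000000e+00  0.000000e+00  0.000000e+00  1.000000e+00]] [1.05461730e+00 2.72422924e-01 1.36899026e+00 3.90988260e-05
 1.49891387e+00 1.05316595e+00]
```

```bash
python3 -m jog '[{"tx":-45,"ty":40,"tz":0,"ax":0,"ay":0,"az":0,"jaw":-1},{"tx":-45,"ty":40,"tz":0,"ax":0,"ay":0,"az":0,"jaw":-1},{"tx":-45,"ty":40,"tz":0,"ax":0,"ay":0,"az":0,"jaw":-1},{"tx":-45,"ty":40,"tz":0,"ax":0,"ay":0,"az":0,"jaw":-1},{"tx":-45,"ty":40,"tz":0,"ax":0,"ay":0,"az":0,"jaw":-1}]'
python3 -m jog '[{"tx":-40,"ty":40,"tz":0,"ax":0,"ay":0,"az":0,"jaw":-1},{"tx":-40,"ty":40,"tz":0,"ax":0,"ay":0,"az":0,"jaw":-1},{"tx":-40,"ty":40,"tz":0,"ax":0,"ay":0,"az":0,"jaw":-1},{"tx":0,"ty":0,"tz":0,"ax":0,"ay":0,"az":0,"jaw":-1},{"tx":0,"ty":0,"tz":0,"ax":0,"ay":0,"az":0,"jaw":-1}]'
python3 c.py w1.png pin0 jig_deck jig_bar jig bracketA
```

```text
time_s: 2.88
eef_pos: [352.3, 275.9, 300.9]
ee_rot: [-0.0, 0.706, 0.709, -0.0]
force: [1.2, 0.2, 0.5]
grip_width: 0.997
grip_force: 0.0
time_s: 3.5
eef_pos: [471.1, 157.9, 300.9]
ee_rot: [-0.0, 0.706, 0.708, -0.0]
force: [-0.3, -0.1, 0.5]
grip_width: 0.997
grip_force: 0.0
[471.07 157.85 300.89] [-0.    0.71  0.71 -0.  ] [0.09 0.21 1.45 0.   1.48 0.08] [-0.3  -0.12  0.55] 3.5
340.4537864597834 319.2325755984533 237.0522118097408 [[  -0.      0.96    0.26   67.29]
 [   1.      0.     -0.     -0.41]
 [  -0.      0.26   -0.96 -142.16]
 [   0.      0.      0.      1.  ]]
pin0 0.98 [394.  62.] [554.55 313.6   23.91] [559.33 318.64   0.  ]
pin0 0.89 [420. 231.] [597.86 118.84  25.94] [605.77 112.23   0.  ]
pin0 0.8 [412. 178.] [582.9  185.72  25.6 ] [589.78 183.3    0.  ]
pin0 0.67 [406. 123.] [572.12 248.17  25.58] [578.34 249.59   0.  ]
pin0 0.21 [536. 246.] [741.7  102.26  36.08] [765.73  91.36   0.  ]
jig_deck 0.82 [356. 162.] [514.28 204.48  26.46] [517.05 203.17   0.  ]
jig_bar 0.64 [452. 140.] [617.68 228.86  52.88] [637.61 229.37   0.  ]
jig 0.63 [405. 147.] [574.07 221.43  19.4 ] [578.8  221.26   0.  ]
bracketA 0.88 [438. 353.] [513.73 152.14 335.23] [647.66 -74.75   0.  ]
```

View pics/w1.png

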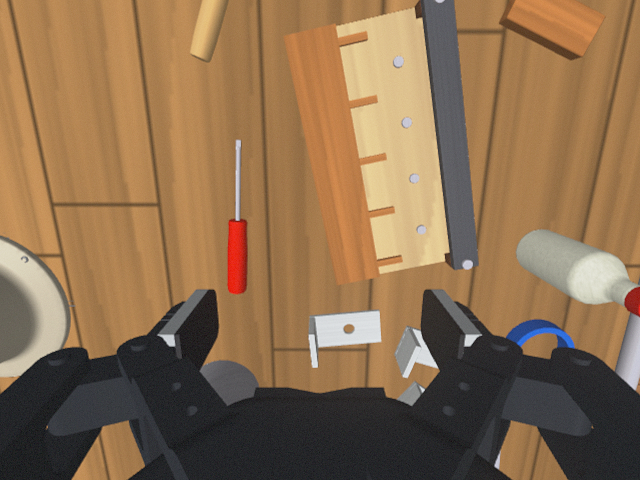

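The picture shows four pins at (394,62), (406,123), (412,178) and (420,231), with the deck on the left. The jig is yawed about +12.5° and its origin is near (577,217). One bracket is at (345,328) and others are partly hidden. Next is the brush.

```bash
python3 -m jog '[{"tx":-50,"ty":0,"tz":0,"ax":0,"ay":0,"az":0,"jaw":-1},{"tx":-50,"ty":0,"tz":0,"ax":0,"ay":0,"az":0,"jaw":-1},{"tx":-50,"ty":0,"tz":0,"ax":0,"ay":0,"az":0,"jaw":-1},{"tx":-50,"ty":0,"tz":0,"ax":0,"ay":0,"az":0,"jaw":-1},{"tx":-50,"ty":0,"tz":0,"ax":0,"ay":0,"az":0,"jaw":-1}]'
python3 -m jog '[{"tx":-50,"ty":-7,"tz":0,"ax":0,"ay":0,"az":0,"jaw":-1},{"tx":-50,"ty":-15,"tz":0,"ax":0,"ay":0,"az":0,"jaw":-1},{"tx":-50,"ty":-15,"tz":0,"ax":0,"ay":0,"az":0,"jaw":-1},{"tx":-50,"ty":-15,"tz":0,"ax":0,"ay":0,"az":0,"jaw":-1},{"tx":-40,"ty":-15,"tz":0,"ax":0,"ay":0,"az":0,"jaw":-1}]'
cat > d.py <<'E'
from h import *
np.set_printoptions(precision=1,suppress=True)
import time
s=sense(); print(s["eef_pos"],s["joints"])
c=shot("wrist"); save(c,"w2.png"); P=cloud(c); ok=c["depth"]>0
X=P[ok]
def sel(x0,x1,y0,y1,z0,z1):
    m=(X[:,0]>x0)&(X[:,0]<x1)&(X[:,1]>y0)&(X[:,1]<y1)&(X[:,2]>z0)&(X[:,2]<z1); return X[m]
b=sel(350,460,-400,-290,170,200); print("handletop",len(b),np.median(b,0),b.min(0),b.max(0))
b=sel(350,460,-410,-280,58,66); print("mouth",len(b),(b.min(0)+b.max(0))/2,np.ptp(b,0)) if len(b) else 0
r=sel(530,700,-440,-280,76,95)
if len(r): print("rim",len(r),(r.min(0)+r.max(0))/2,np.ptp(r,0),np.median(r[:,2]))
r=sel(560,640,-390,-310,-5,15)
if len(r): print("floor",len(r),r.mean(0),np.median(r[:,2]))
for q in ["brush","stand_in","stand","cup_in","cup"]:
    for d in place_of(q,"wrist"): print(q,round(d["conf"],2),np.round(d["centre"]),atd(c,d["centre"]),atz(c,d["centre"],5))
E
python3 d.py
```

```text
time_s: 4.42
eef_pos: [471.2, -93.6, 301.5]
ee_rot: [0.0, 0.707, 0.707, 0.0]
force: [-0.1, -0.7, 0.5]
grip_width: 1.0
grip_force: 0.0
time_s: 5.05
eef_pos: [403.7, -333.8, 301.3]
ee_rot: [0.0, 0.707, 0.707, -0.0]
force: [0.2, 0.5, 0.7]
grip_width: 1.0
grip_force: 0.0
[ 403.7 -333.8  301.3] [-0.9  0.3  1.4 -0.   1.5 -0.9]
handletop 671 [ 401.1 -338.4  189.7] [ 390.6 -352.3  170.4] [ 411.3 -330.3  192.5]
mouth 472 [ 401.8 -339.3   61.9] [47.  42.9  7.8]
rim 1878 [ 624.3 -371.6   81.6] [151.  136.8  11.2] 83.89585438902989
floor 1821 [ 600.  -350.6    4.8] 4.8899662265217785
brush 0.91 [315. 201.] [ 399.3 -329.5   57.5] [ 398.7 -338.1    5. ]
brush 0.37 [377. 282.] [ 481.6 -444.6   19.7] [ 484.3 -450.7    5. ]
stand_in 0.91 [317. 204.] [ 401.3 -332.8   57.6] [ 401.1 -341.9    5. ]
stand 0.62 [315. 203.] [ 399.3 -332.2   57.9] [ 398.7 -341.2    5. ]
stand 0.35 [466. 210.] [ 596.2 -350.6    5.1] [ 596.2 -350.6    5. ]
cup_in 0.83 [543. 283.] [ 676.4 -430.4   58.9] [ 714.6 -453.4    5. ]
cup_in 0.64 [251.  27.] [ 326.3 -138.8    6.6] [ 326.  -138.3    5. ]
cup_in 0.58 [467. 206.] [ 596.6 -345.5    5.1] [ 596.6 -345.5    5. ]
cup 0.77 [252.  33.] [ 327.2 -145.     6.9] [ 326.9 -144.5    5. ]
cup 0.73 [540. 278.] [ 680.1 -427.9   47.1] [ 709.6 -445.1    5. ]
cup 0.64 [464. 209.] [ 592.8 -348.5    5.1] [ 592.8 -348.5    5. ]
```

View pics/w2.png

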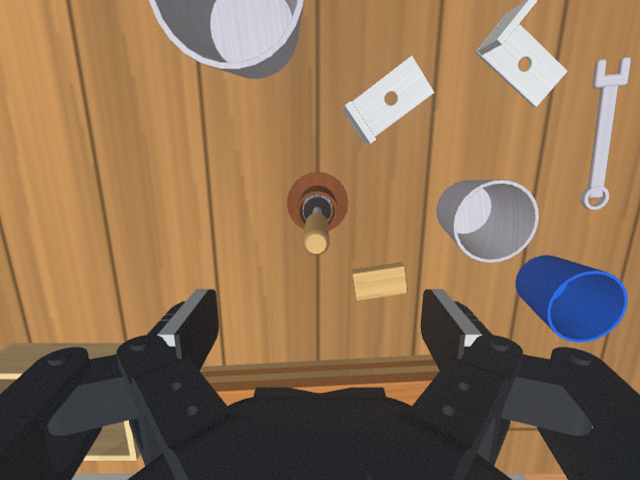

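The picture shows the brush handle top at (315,240) in its stand at (316,203). The small grey cup at (488,220) is clearly smaller than the grey one at (228,20), and the other candidate at (575,298) is blue. I descend on the brush handle and crop the cup.

```bash
cat > e.py <<'E'
from h import *
import sys
np.set_printoptions(precision=1,suppress=True)
g=[float(a) for a in sys.argv[1:3]]
c=shot("wrist"); P=cloud(c)[c["depth"]>0]
r=P[(np.hypot(P[:,0]-g[0],P[:,1]-g[1])<60)&(P[:,2]>80)&(P[:,2]<90)]
from scipy.optimize import least_squares
f=least_squares(lambda p:np.hypot(r[:,0]-p[0],r[:,1]-p[1])-p[2],[g[0],g[1],44],loss="soft_l1"); print("cup",len(r),f.x,np.median(r[:,2]))
save(c,sys.argv[3],(400,140,640,350),2)
E
python3 e.py 600 -350 cup1.png
python3 -m jog '[{"tx":-7,"ty":-3,"tz":30,"ax":0,"ay":0,"az":0,"jaw":-1},{"tx":0,"ty":0,"tz":40,"ax":0,"ay":0,"az":0,"jaw":-1},{"tx":0,"ty":0,"tz":40,"ax":0,"ay":0,"az":0,"jaw":-1},{"tx":0,"ty":0,"tz":40,"ax":0,"ay":0,"az":0,"jaw":-1},{"tx":0,"ty":0,"tz":0,"ax":0,"ay":0,"az":0,"jaw":-1}]'
python3 -m jog '[{"tx":0,"ty":0,"tz":0,"ax":0,"ay":0,"az":0,"jaw":0.5},{"tx":0,"ty":0,"tz":0,"ax":0,"ay":0,"az":0,"jaw":0.9},{"tx":0,"ty":0,"tz":0,"ax":0,"ay":0,"az":0,"jaw":1},{"tx":0,"ty":0,"tz":0,"ax":0,"ay":0,"az":0,"jaw":1},{"tx":0,"ty":0,"tz":0,"ax":0,"ay":0,"az":0,"jaw":1}]' 60
python3 -m jog '[{"tx":0,"ty":0,"tz":0,"ax":0,"ay":0,"az":0,"jaw":1},{"tx":0,"ty":0,"tz":0,"ax":0,"ay":0,"az":0,"jaw":1},{"tx":0,"ty":0,"tz":0,"ax":0,"ay":0,"az":0,"jaw":1}]' 60
```

```text
cup 1233 [ 593.5 -348.5   43.4] 84.41125075388067
time_s: 6.02
eef_pos: [401.1, -337.6, 149.6]
ee_rot: [-0.002, 0.707, 0.708, 0.0]
force: [-0.3, -0.2, 0.4]
grip_width: 1.001
grip_force: 0.0
time_s: 6.65
eef_pos: [401.5, -339.7, 152.1]
ee_rot: [0.001, 0.707, 0.707, -0.0]
force: [-0.2, 1.1, 6.5]
grip_width: 0.243
grip_force: 58.5
time_s: 7.02
eef_pos: [401.5, -339.8, 152.1]
ee_rot: [0.001, 0.707, 0.707, -0.0]
force: [-0.8, 0.7, 5.8]
grip_width: 0.243
grip_force: 58.5
```

View pics/cup1.png

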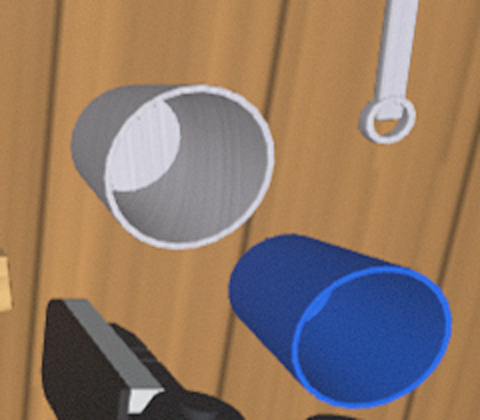

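The crop confirms the small grey cup, upright and empty, rim centre at crop (190,165), with the blue one apart from it. The brush is gripped (opening about 21 mm).

```bash
python3 -m jog '[{"tx":0,"ty":0,"tz":-30,"ax":0,"ay":0,"az":0,"jaw":1},{"tx":0,"ty":0,"tz":-50,"ax":0,"ay":0,"az":0,"jaw":1},{"tx":0,"ty":0,"tz":-50,"ax":0,"ay":0,"az":0,"jaw":1},{"tx":-2,"ty":30,"tz":-15,"ax":0,"ay":0,"az":0,"jaw":1},{"tx":-2,"ty":40,"tz":0,"ax":0,"ay":0,"az":0,"jaw":1}]'
python3 -m jog '[{"tx":-2,"ty":40,"tz":0,"ax":0,"ay":0,"az":0,"jaw":1},{"tx":-2,"ty":40,"tz":0,"ax":0,"ay":0,"az":0,"jaw":1},{"tx":0,"ty":40,"tz":0,"ax":0,"ay":0,"az":0,"jaw":1},{"tx":0,"ty":0,"tz":0,"ax":0,"ay":0,"az":0,"jaw":1},{"tx":0,"ty":0,"tz":0,"ax":0,"ay":0,"az":0,"jaw":1}]'
python3 e.py 594 -349 cup2.png
cat > pv.py <<'E'
import cv2;im=cv2.imread("pics/cup2.png")
E
python3 - <<'E'
from h import *
c=shot("wrist");save(c,"w3.png");print(sense()["eef_pos"],sense()["grip_width"])
for d in place_of("brush","wrist"): print(d,atd(c,d["centre"]))
E
```

```text
time_s: 7.65
eef_pos: [472.1, -343.9, 298.2]
ee_rot: [0.002, 0.708, 0.707, -0.0]
force: [-0.1, 0.0, -1.6]
grip_width: 0.244
grip_force: 58.9
time_s: 8.28
eef_pos: [590.9, -347.5, 296.0]
ee_rot: [-0.0, 0.707, 0.707, -0.0]
force: [0.1, 0.8, -0.4]
grip_width: 0.235
grip_force: 59.1
cup 898 [ 594.6 -348.5   43.2] 84.41104596519119
[ 590.57865895 -347.65818054  296.94344275] 0.24021597175115003
{'centre': [318.6, 225.0], 'conf': 0.97} [ 590.01815881 -336.37080283  202.00537932]
{'centre': [450.4, 125.8], 'conf': 0.19} [ 749.22484032 -259.70509463    6.60676461]
```

View pics/w3.png

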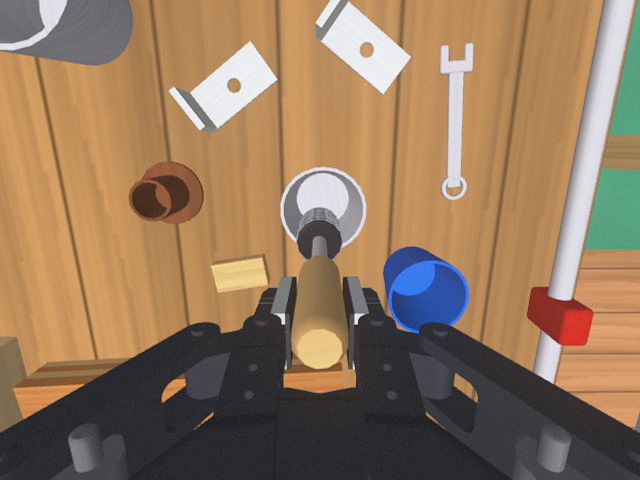

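The picture shows the brush hanging over the cup, whose rim centre is at (323,210), gripped squarely. I correct by 3.5 mm in x and scrub.

```bash
python3 -m jog '[{"tx":-1,"ty":3.5,"tz":0,"ax":0,"ay":0,"az":0,"jaw":1},{"tx":0,"ty":0,"tz":40,"ax":0,"ay":0,"az":0,"jaw":1},{"tx":0,"ty":0,"tz":37,"ax":0,"ay":0,"az":0,"jaw":1},{"tx":0,"ty":0,"tz":0,"ax":0,"ay":0,"az":0,"jaw":1}]'
python3 -m jog '[{"tx":0,"ty":0,"tz":30,"ax":0,"ay":0,"az":0,"jaw":1},{"tx":0,"ty":0,"tz":30,"ax":0,"ay":0,"az":0,"jaw":1},{"tx":0,"ty":0,"tz":6,"ax":0,"ay":0,"az":0,"jaw":1},{"tx":0,"ty":0,"tz":0,"ax":0,"ay":0,"az":0,"jaw":1},{"tx":0,"ty":0,"tz":0,"ax":0,"ay":0,"az":0,"jaw":1}]'
```

```text
time_s: 8.93
eef_pos: [594.0, -347.9, 216.9]
ee_rot: [-0.003, 0.707, 0.707, -0.0]
force: [0.2, -0.1, -0.4]
grip_width: 0.245
grip_force: 59.1
time_s: 9.55
eef_pos: [595.5, -348.9, 155.4]
ee_rot: [0.002, 0.707, 0.707, 0.0]
force: [-0.1, -0.4, -1.2]
grip_width: 0.24
grip_force: 59.1
```

```bash
python3 -m jog '[{"tx":0,"ty":0,"tz":3,"ax":0,"ay":0,"az":0,"jaw":1},{"tx":0,"ty":0,"tz":0,"ax":0,"ay":0,"az":0,"jaw":1}]'
python3 -m jog '[{"tx":0,"ty":0,"tz":2.5,"ax":0,"ay":0,"az":0,"jaw":1},{"tx":0,"ty":0,"tz":0,"ax":0,"ay":0,"az":0,"jaw":1}]'
python3 -m jog '[{"tx":0,"ty":0,"tz":1.5,"ax":0,"ay":0,"az":0,"jaw":1},{"tx":0,"ty":0,"tz":0,"ax":0,"ay":0,"az":0,"jaw":1}]'
```

```text
time_s: 9.8
eef_pos: [595.2, -348.7, 151.2]
ee_rot: [0.001, 0.707, 0.707, 0.0]
force: [0.4, 0.4, 2.4]
grip_width: 0.242
grip_force: 59.6
time_s: 10.05
eef_pos: [595.5, -349.1, 151.1]
ee_rot: [0.002, 0.707, 0.707, 0.0]
force: [-2.5, 1.7, 15.0]
grip_width: 0.244
grip_force: 61.1
time_s: 10.3
eef_pos: [595.7, -349.3, 151.1]
ee_rot: [0.003, 0.707, 0.707, -0.0]
force: [-4.0, 0.7, 21.4]
grip_width: 0.246
grip_force: 62.0
```

```bash
python3 -m jog '[{"tx":0,"ty":0,"tz":-36,"ax":0,"ay":0,"az":0,"jaw":1},{"tx":0,"ty":0,"tz":-36,"ax":0,"ay":0,"az":0,"jaw":1},{"tx":0,"ty":0,"tz":0,"ax":0,"ay":0,"az":0,"jaw":1},{"tx":0,"ty":0,"tz":0,"ax":0,"ay":0,"az":0,"jaw":1}]'
python3 -m jog '[{"tx":0,"ty":0,"tz":32,"ax":0,"ay":0,"az":0,"jaw":1},{"tx":0,"ty":0,"tz":30,"ax":0,"ay":0,"az":0,"jaw":1},{"tx":0,"ty":0,"tz":8,"ax":0,"ay":0,"az":0,"jaw":1},{"tx":0,"ty":0,"tz":0,"ax":0,"ay":0,"az":0,"jaw":1},{"tx":0,"ty":0,"tz":0,"ax":0,"ay":0,"az":0,"jaw":1}]'
python3 -m jog '[{"tx":0,"ty":0,"tz":-35,"ax":0,"ay":0,"az":0,"jaw":1},{"tx":0,"ty":0,"tz":-35,"ax":0,"ay":0,"az":0,"jaw":1},{"tx":0,"ty":0,"tz":0,"ax":0,"ay":0,"az":0,"jaw":1},{"tx":0,"ty":0,"tz":0,"ax":0,"ay":0,"az":0,"jaw":1}]'
python3 -m jog '[{"tx":0,"ty":0,"tz":32,"ax":0,"ay":0,"az":0,"jaw":1},{"tx":0,"ty":0,"tz":30,"ax":0,"ay":0,"az":0,"jaw":1},{"tx":0,"ty":0,"tz":8,"ax":0,"ay":0,"az":0,"jaw":1},{"tx":0,"ty":0,"tz":0,"ax":0,"ay":0,"az":0,"jaw":1},{"tx":0,"ty":0,"tz":0,"ax":0,"ay":0,"az":0,"jaw":1}]'
python3 -m jog '[{"tx":0,"ty":0,"tz":-35,"ax":0,"ay":0,"az":0,"jaw":1},{"tx":0,"ty":0,"tz":-35,"ax":0,"ay":0,"az":0,"jaw":1},{"tx":0,"ty":0,"tz":0,"ax":0,"ay":0,"az":0,"jaw":1},{"tx":0,"ty":0,"tz":0,"ax":0,"ay":0,"az":0,"jaw":1}]'
```

```text
time_s: 10.8
eef_pos: [594.6, -348.2, 217.1]
ee_rot: [-0.001, 0.707, 0.707, -0.0]
force: [-0.3, -0.8, -0.8]
grip_width: 0.239
grip_force: 59.3
time_s: 11.42
eef_pos: [594.8, -348.4, 149.0]
ee_rot: [0.0, 0.707, 0.707, 0.0]
force: [-1.8, 1.3, 9.2]
grip_width: 0.241
grip_force: 61.2
time_s: 11.92
eef_pos: [594.4, -348.1, 216.1]
ee_rot: [-0.002, 0.707, 0.707, -0.0]
force: [0.2, 0.2, -1.5]
grip_width: 0.238
grip_force: 60.0
time_s: 12.55
eef_pos: [594.5, -348.2, 148.1]
ee_rot: [-0.001, 0.707, 0.707, -0.0]
force: [-1.6, 1.1, 8.1]
grip_width: 0.24
grip_force: 60.7
time_s: 13.05
eef_pos: [594.4, -348.0, 215.9]
ee_rot: [-0.002, 0.707, 0.707, -0.0]
force: [0.2, -0.5, -1.4]
grip_width: 0.245
grip_force: 60.0
```

```bash
python3 -m jog '[{"tx":0,"ty":0,"tz":-42,"ax":0,"ay":0,"az":0,"jaw":1},{"tx":0,"ty":0,"tz":-42,"ax":0,"ay":0,"az":0,"jaw":1},{"tx":2,"ty":-43,"tz":0,"ax":0,"ay":0,"az":0,"jaw":1},{"tx":2,"ty":-50,"tz":0,"ax":0,"ay":0,"az":0,"jaw":1},{"tx":2,"ty":-50,"tz":0,"ax":0,"ay":0,"az":0,"jaw":1}]'
python3 -m jog '[{"tx":2,"ty":-50,"tz":0,"ax":0,"ay":0,"az":0,"jaw":1},{"tx":0,"ty":0,"tz":30,"ax":0,"ay":0,"az":0,"jaw":1},{"tx":0,"ty":0,"tz":30,"ax":0,"ay":0,"az":0,"jaw":1},{"tx":0,"ty":0,"tz":0,"ax":0,"ay":0,"az":0,"jaw":1},{"tx":0,"ty":0,"tz":0,"ax":0,"ay":0,"az":0,"jaw":1}]'
python3 - <<'E'
from h import *
s=sense();print(s["eef_pos"],s["ee_rot"]);c=shot("wrist");save(c,"w4.png",(200,80,440,320),2.5)
X=cloud(c)[c["depth"]>0]; b=X[(np.hypot(X[:,0]-401,X[:,1]+341)<27)&(X[:,2]>60)&(X[:,2]<66)]
if len(b): print("mouth",len(b),(b.min(0)+b.max(0))/2,np.ptp(b,0))
for z in (85,95,105,115,125,150,170): 
    b=X[(np.hypot(X[:,0]-401,X[:,1]+341)<35)&(abs(X[:,2]-z)<4)]
    if len(b): print(z,len(b),b.min(0).round(1),b.max(0).round(1))
E
```

```text
time_s: 13.68
eef_pos: [450.0, -341.8, 300.0]
ee_rot: [-0.002, 0.707, 0.707, 0.0]
force: [0.1, -0.8, 0.1]
grip_width: 0.242
grip_force: 59.9
time_s: 14.3
eef_pos: [402.1, -340.5, 242.7]
ee_rot: [0.0, 0.707, 0.707, -0.0]
force: [-0.2, 0.2, -0.8]
grip_width: 0.242
grip_force: 59.9
[ 402.07507619 -340.51169369  242.70955463] [ 5.93688937e-05  7.07112017e-01  7.07101543e-01 -8.88983858e-06]
mouth 363 [ 401.27031049 -335.16380276   61.96931911] [45.80678168 35.1615717   3.67528926]
105 61 [ 385.  -339.1  102.8] [ 416.9 -327.   107.8]
115 70 [ 385.4 -338.3  112.1] [ 417.3 -327.1  116.2]
125 73 [ 385.2 -338.1  121. ] [ 416.9 -326.7  129. ]
150 1310 [ 384.4 -357.9  146.2] [ 418.4 -326.4  154. ]
170 49 [ 397.1 -342.8  166.1] [ 406.5 -338.2  173.7]
```

View pics/w4.png

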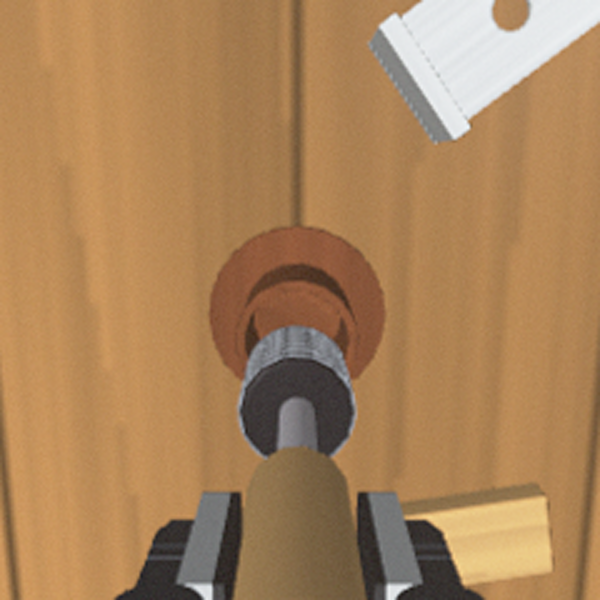

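The crop shows the brush head centred above the stand mouth. Measured head centre is about (401,-342) and mouth about (401.3,-341.6).

```bash
python3 -m jog '[{"tx":0,"ty":-0.5,"tz":35,"ax":0,"ay":0,"az":0,"jaw":1},{"tx":0,"ty":0,"tz":20,"ax":0,"ay":0,"az":0,"jaw":1},{"tx":0,"ty":0,"tz":0,"ax":0,"ay":0,"az":0,"jaw":1}]'
python3 -m jog '[{"tx":0,"ty":0,"tz":18,"ax":0,"ay":0,"az":0,"jaw":1},{"tx":0,"ty":0,"tz":14,"ax":0,"ay":0,"az":0,"jaw":1},{"tx":0,"ty":0,"tz":0,"ax":0,"ay":0,"az":0,"jaw":1}]'
python3 -m jog '[{"tx":0,"ty":0,"tz":4,"ax":0,"ay":0,"az":0,"jaw":1},{"tx":0,"ty":0,"tz":0,"ax":0,"ay":0,"az":0,"jaw":1}]'
```

```text
time_s: 14.72
eef_pos: [401.3, -340.2, 187.1]
ee_rot: [-0.001, 0.707, 0.707, 0.0]
force: [0.0, -0.0, -0.7]
grip_width: 0.24
grip_force: 60.6
time_s: 15.1
eef_pos: [401.4, -340.4, 155.1]
ee_rot: [-0.0, 0.707, 0.707, 0.0]
force: [-0.5, 1.4, -0.9]
grip_width: 0.242
grip_force: 60.5
time_s: 15.35
eef_pos: [401.5, -340.4, 151.4]
ee_rot: [0.0, 0.707, 0.707, 0.0]
force: [-0.1, 1.6, -1.0]
grip_width: 0.246
grip_force: 60.6
```

```bash
python3 -m jog '[{"tx":0,"ty":0,"tz":2,"ax":0,"ay":0,"az":0,"jaw":1},{"tx":0,"ty":0,"tz":0,"ax":0,"ay":0,"az":0,"jaw":1},{"tx":0,"ty":0,"tz":0,"ax":0,"ay":0,"az":0,"jaw":-0.2},{"tx":0,"ty":0,"tz":0,"ax":0,"ay":0,"az":0,"jaw":-1},{"tx":0,"ty":0,"tz":0,"ax":0,"ay":0,"az":0,"jaw":-1}]'
python3 -m jog '[{"tx":0,"ty":0,"tz":0,"ax":0,"ay":0,"az":0,"jaw":-1},{"tx":0,"ty":0,"tz":-30,"ax":0,"ay":0,"az":0,"jaw":-1},{"tx":0,"ty":0,"tz":-50,"ax":0,"ay":0,"az":0,"jaw":-1},{"tx":0,"ty":0,"tz":-50,"ax":0,"ay":0,"az":0,"jaw":-1},{"tx":20,"ty":10,"tz":-20,"ax":0,"ay":0,"az":0,"jaw":-1}]'
python3 -m jog '[{"tx":40,"ty":22,"tz":0,"ax":0,"ay":0,"az":0,"jaw":-1},{"tx":40,"ty":22,"tz":0,"ax":0,"ay":0,"az":0,"jaw":-1},{"tx":40,"ty":22,"tz":0,"ax":0,"ay":0,"az":0,"jaw":-1},{"tx":0,"ty":0,"tz":0,"ax":0,"ay":0,"az":0,"jaw":-1},{"tx":0,"ty":0,"tz":0,"ax":0,"ay":0,"az":0,"jaw":-1}]'
cat > f.py <<'E'
from h import *
import sys
np.set_printoptions(precision=1,suppress=True)
def brackets(c):
    """hole (dark bench disc in a bright z~5 blob) and upright of each bracket -> origin, yaw"""
    P=cloud(c); z=P[...,2]; col=c["color"].astype(int); bright=(col.min(-1)>130)&(col.max(-1)-col.min(-1)<40)
    m=((z<60)&(z>1.5)&bright&(c["depth"]>0)).astype(np.uint8)
    m[300:,:]*=1
    N,L,st,ce=cv2.connectedComponentsWithStats(m); out=[]
    for i in range(1,N):
        if st[i,4]<600: continue
        B=(L==i)
        h=None; cnt,hi=cv2.findContours(B.astype(np.uint8),cv2.RETR_CCOMP,cv2.CHAIN_APPROX_NONE)
        for k,ct in enumerate(cnt):
            if hi[0][k][3]>=0 and 30<cv2.contourArea(ct)<900:
                M=cv2.moments(ct); h=atz(c,[M["m10"]/M["m00"],M["m01"]/M["m00"]],float(sys.argv[2]) if len(sys.argv)>2 else 2.5)
        Q=P[B]; F=Q[(Q[:,2]<11)]; U=Q[Q[:,2]>46]
        if h is None or len(F)<300: continue
        rect=cv2.minAreaRect(F[:,:2].astype(np.float32)); 
        yaw=None
        w=rect[1]; a=np.deg2rad(rect[2])+(0 if w[0]>w[1] else np.pi/2)
        dv=np.array([np.cos(a),np.sin(a)])
        ref=(h[:2]-U[:,:2].mean(0)) if len(U)>8 else np.array([1,0.])
        if dv@ref<0: dv=-dv
        yaw=np.arctan2(dv[1],dv[0])
        out.append((h[:2],yaw,np.sort(w),(U.mean(0) if len(U) else None),ce[i]))
    return out
if __name__=="__main__":
    s=sense(); print(s["eef_pos"],s["joints"],s["time_s"])
    c=shot("wrist"); save(c,sys.argv[1])
    for h,yaw,w,u,ce in brackets(c):
        d=np.array([np.cos(yaw),np.sin(yaw)]); g=h-51*d
        print("hole",h,"yaw",round(yaw,3),"rect",w,"upright",u,"grasp",g,"px",ce)
E
python3 f.py w5.png
```

```text
time_s: 15.98
eef_pos: [401.4, -340.6, 149.4]
ee_rot: [0.0, 0.707, 0.707, -0.0]
force: [0.5, -0.8, -0.0]
grip_width: 0.869
grip_force: 0.0
time_s: 16.6
eef_pos: [411.5, -321.3, 302.2]
ee_rot: [0.002, 0.708, 0.706, -0.0]
force: [0.2, 0.2, -0.6]
grip_width: 0.999
grip_force: 0.0
time_s: 17.23
eef_pos: [477.3, -200.7, 299.3]
ee_rot: [0.0, 0.707, 0.707, -0.0]
force: [-0.7, -1.1, -0.0]
grip_width: 0.997
grip_force: 0.0
[ 477.3 -200.7  299.3] [-0.6  0.3  1.4 -0.   1.5 -0.6] 17.225
hole [513.8 -32.3] yaw 0.098 rect [51.2 92. ] upright [463.2 -37.3  51.5] grasp [463.1 -37.3] px [345.4  52.4]
hole [642.6 -69.2] yaw -0.307 rect [ 51.8 100.9] upright [593.2 -53.8  51.3] grasp [594.  -53.7] px [453.5  83.8]
hole [ 645.4 -176.4] yaw -0.649 rect [ 50.2 100.8] upright [ 604.1 -145.3   51.3] grasp [ 604.8 -145.5] px [447.8 174. ]
hole [ 490.3 -214. ] yaw 0.632 rect [50.4 92.4] upright None grasp [ 449.1 -244.2] px [328.7 207.7]
hole [ 764.2 -338.6] yaw -1.494 rect [ 37.9 178.2] upright None grasp [ 760.3 -287.7] px [528.2 233.5]
```

View pics/w5.png

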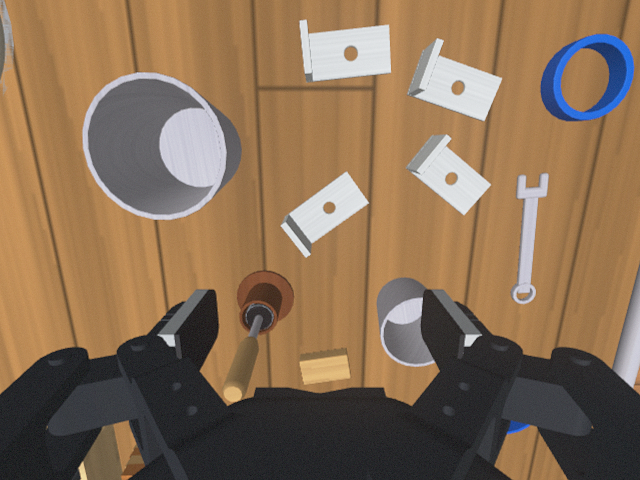

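The picture shows the brush back in its stand at (258,315), the cup upright at (410,320) and four brackets with holes at (350,52), (458,87), (451,179) and (329,208). The measured sizes match. I fetch the first bracket: hole (513.8,-32.3), yaw 0.098.

```bash
python3 -m jog '[{"tx":55,"ty":-5,"tz":20,"ax":0,"ay":0,"az":0,"jaw":-1},{"tx":55,"ty":-5,"tz":20,"ax":0,"ay":0,"az":0,"jaw":-1},{"tx":53.4,"ty":-4.2,"tz":20,"ax":0,"ay":0,"az":0,"jaw":-1},{"tx":0,"ty":0,"tz":40,"ax":0,"ay":0,"az":-0.098,"jaw":-1},{"tx":0,"ty":0,"tz":40,"ax":0,"ay":0,"az":0,"jaw":-1}]'
python3 -m jog '[{"tx":0,"ty":0,"tz":40,"ax":0,"ay":0,"az":0,"jaw":-1},{"tx":0,"ty":0,"tz":0,"ax":0,"ay":0,"az":0,"jaw":-1},{"tx":0,"ty":0,"tz":0,"ax":0,"ay":0,"az":0,"jaw":-1}]'
python3 f.py w6.png
```

```text
time_s: 17.9
eef_pos: [463.2, -37.5, 158.5]
ee_rot: [0.001, 0.671, 0.741, 0.0]
force: [1.2, -0.8, -0.7]
grip_width: 0.999
grip_force: 0.0
time_s: 18.27
eef_pos: [464.0, -37.8, 120.8]
ee_rot: [0.001, 0.672, 0.741, 0.0]
force: [0.0, 0.1, 0.0]
grip_width: 1.002
grip_force: 0.0
[464.  -37.8 120.8] [-0.3  0.3  1.8 -0.   1.  -0.4] 18.275
hole [462.  -16.4] yaw 0.1 rect [50.  99.6] upright [462.7 -36.   51.6] grasp [411.3 -21.5] px [374.1 231.9]
hole [642.3 -69.1] yaw -0.309 rect [ 50.3 103.1] upright [592.3 -52.3  50.8] grasp [593.7 -53.5] px [521.5 286.9]
```

```bash
python3 -m jog '[{"tx":0.5,"ty":-1,"tz":50,"ax":0,"ay":0,"az":0,"jaw":-1},{"tx":0,"ty":0,"tz":37,"ax":0,"ay":0,"az":0,"jaw":-1},{"tx":0,"ty":0,"tz":15,"ax":0,"ay":0,"az":0,"jaw":-1},{"tx":0,"ty":0,"tz":0,"ax":0,"ay":0,"az":0,"jaw":0},{"tx":0,"ty":0,"tz":0,"ax":0,"ay":0,"az":0,"jaw":0.6}]'
python3 -m jog '[{"tx":0,"ty":0,"tz":0,"ax":0,"ay":0,"az":0,"jaw":1},{"tx":0,"ty":0,"tz":0,"ax":0,"ay":0,"az":0,"jaw":1},{"tx":0,"ty":0,"tz":0,"ax":0,"ay":0,"az":0,"jaw":1},{"tx":0,"ty":0,"tz":0,"ax":0,"ay":0,"az":0,"jaw":1}]' 60
python3 -m jog '[{"tx":0,"ty":0,"tz":-30,"ax":0,"ay":0,"az":0,"jaw":1},{"tx":0,"ty":0,"tz":-40,"ax":0,"ay":0,"az":-0.121,"jaw":1},{"tx":0,"ty":0,"tz":0,"ax":0,"ay":0,"az":0,"jaw":1},{"tx":0,"ty":0,"tz":0,"ax":0,"ay":0,"az":0,"jaw":1}]'
python3 - <<'E'
from h import *
np.set_printoptions(precision=2,suppress=True)
print(T_tool());c=shot("wrist");save(c,"w7.png")
for q in("pin0","bracketA"):
  for d in place_of(q,"wrist"): print(q,d,atd(c,d["centre"]),atz(c,d["centre"],26))
E
```

```text
time_s: 18.95
eef_pos: [463.2, -36.9, 18.8]
ee_rot: [0.001, 0.672, 0.741, 0.001]
force: [-0.4, -0.4, 0.0]
grip_width: 0.603
grip_force: 0.0
time_s: 19.45
eef_pos: [462.7, -36.7, 17.9]
ee_rot: [0.001, 0.672, 0.741, 0.0]
force: [-0.0, 0.7, 6.5]
grip_width: 0.086
grip_force: 59.3
time_s: 19.95
eef_pos: [461.6, -36.4, 86.5]
ee_rot: [-0.001, 0.626, 0.78, -0.0]
force: [-0.3, -0.4, -0.1]
grip_width: 0.086
grip_force: 58.7
[[ -0.22   0.98  -0.   461.64]
 [  0.98   0.22   0.   -36.45]
 [  0.    -0.    -1.    86.51]
 [  0.     0.     0.     1.  ]]
pin0 {'centre': [631.1, 36.2], 'conf': 0.71} [597.18 119.    25.61] [596.89 118.83  26.  ]
bracketA {'centre': [544.9, 332.5], 'conf': 0.97} [598.49 -46.08  51.76] [620.54 -57.04  26.  ]
```

View pics/w7.png

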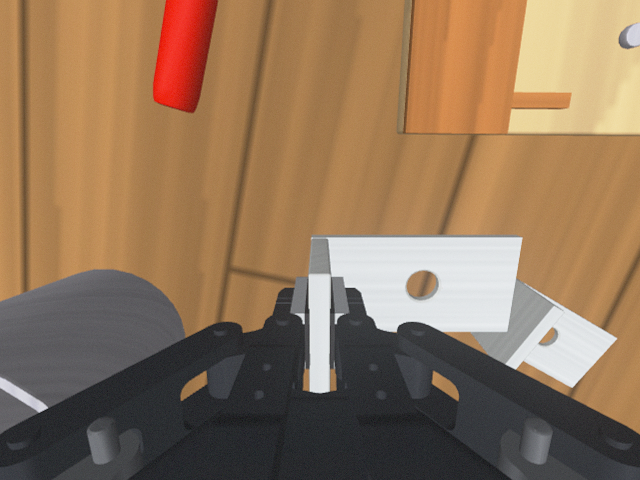

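The picture shows the bracket held squarely, its hole at (422,285), and the jig's deck edges parallel to it. Next I move above the deck and measure hole against pin.

```bash
python3 -m jog '[{"tx":42,"ty":24,"tz":0,"ax":0,"ay":0,"az":0,"jaw":1},{"tx":42,"ty":24,"tz":0,"ax":0,"ay":0,"az":0,"jaw":1},{"tx":38,"ty":22,"tz":0,"ax":0,"ay":0,"az":0,"jaw":1},{"tx":0,"ty":0,"tz":0,"ax":0,"ay":0,"az":0,"jaw":1},{"tx":0,"ty":0,"tz":0,"ax":0,"ay":0,"az":0,"jaw":1}]'
cat > g.py <<'E'
# hole of the held bracket and the pins, in the TOOL frame (x,y), tool axes = jog axes
from h import *
import sys
np.set_printoptions(precision=1,suppress=True)
off=float(sys.argv[2]) if len(sys.argv)>2 else 17.9   # TCP height over bracket underside
T=T_tool(); c=shot("wrist"); save(c,sys.argv[1]); zt=T[2,3]
tl=lambda p:(np.linalg.inv(T)@np.r_[p,1])[:2]
print("tcp",T[:3,3],"yaw",np.arctan2(T[1,1],T[0,1]).round(4))
col=c["color"].astype(int); P=cloud(c); z=P[...,2]
top=(abs(z-(zt-off+5))<4)&(c["depth"]>0)&(col.min(-1)>120)&(col.max(-1)-col.min(-1)<40)
cnt,hi=cv2.findContours(top.astype(np.uint8),cv2.RETR_CCOMP,cv2.CHAIN_APPROX_NONE)
for k,ct in enumerate(cnt):
    if hi[0][k][3]>=0 and 150<cv2.contourArea(ct)<3000:
        (u,v),r,_=cv2.fitEllipse(ct); M=cv2.moments(ct); print("hole px",round(u),round(v),"tool",tl(atz(c,(M["m10"]/M["m00"],M["m01"]/M["m00"]),zt-off+4.5)),cv2.contourArea(ct))
Q=P[top]; q=np.c_[Q,np.ones(len(Q))]@np.linalg.inv(T).T; m=(q[:,1]>15)&(q[:,1]<100)&(abs(q[:,0])<40)
if m.sum(): print("flat leg edges tool x",np.percentile(q[m,0],[1,99]),"toe y",np.percentile(q[m,1],99))
for d in place_of("pin0","wrist"):
    u,v=d["centre"]
    if d["conf"]<.3: continue
    # refine: bright grey disc centroid at z 26
    w=np.zeros(z.shape,bool); w[max(0,int(v)-15):int(v)+16,max(0,int(u)-15):int(u)+16]=1
    g=w&(abs(z-26)<2.5)&(col.max(-1)-col.min(-1)<40)
    e=P[g].mean(0) if g.sum()>20 else np.full(3,np.nan)
    print("pin",round(d["conf"],2),np.round(d["centre"]),"tool",tl(atz(c,d["centre"],26)),"refined",tl(e) if e[0]==e[0] else None,"world",e,g.sum())
E
python3 g.py w8.png
```

```text
time_s: 20.72
eef_pos: [503.6, 97.3, 86.6]
ee_rot: [-0.001, 0.626, 0.78, -0.001]
force: [-0.2, -0.8, -1.2]
grip_width: 0.087
grip_force: 58.9
tcp [503.6  97.3  86.6] yaw 0.2186
hole px 421 284 tool [ 0.5 50.2] 717.0
flat leg edges tool x [-24.5  24.5] toe y 95.24781771311089
pin 0.95 [505.  16.] tool [132.   97.4] refined [133.3  99.6] world [571.8 249.   25.5] 455
pin 0.69 [490. 143.] tool [67.6 97.7] refined [67.8 99.2] world [585.6 185.   25.6] 334
```

View pics/w8.png

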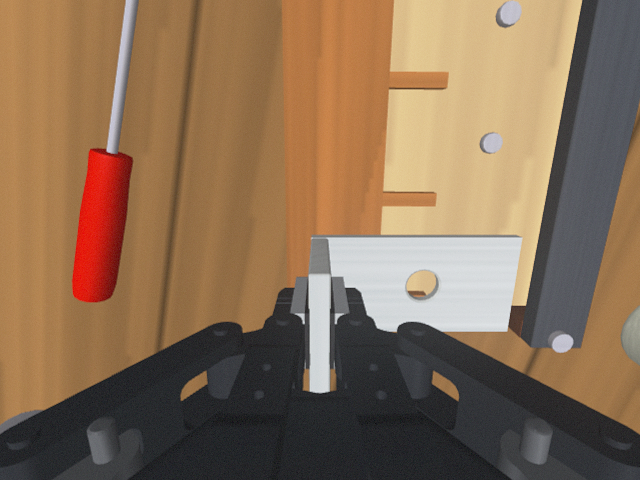

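The picture shows the pins at (505,16) and (490,143) and the held bracket over the deck with its hole at (421,284). Pin0 works out at tool (2,99.5), against the hole at (0.5,50.2). I lower to the deck and slide.

```bash
python3 -m jog '[{"tx":1.5,"ty":0,"tz":25,"ax":0,"ay":0,"az":0,"jaw":1},{"tx":0,"ty":0,"tz":12,"ax":0,"ay":0,"az":0,"jaw":1},{"tx":0,"ty":0,"tz":4,"ax":0,"ay":0,"az":0,"jaw":1},{"tx":0,"ty":0,"tz":0,"ax":0,"ay":0,"az":0,"jaw":1},{"tx":0,"ty":0,"tz":0,"ax":0,"ay":0,"az":0,"jaw":1}]'
python3 -m jog '[{"tx":0,"ty":0,"tz":1,"ax":0,"ay":0,"az":0,"jaw":1},{"tx":0,"ty":0,"tz":0,"ax":0,"ay":0,"az":0,"jaw":1}]'
```

```text
time_s: 21.45
eef_pos: [504.1, 99.1, 46.9]
ee_rot: [0.0, 0.626, 0.78, 0.0]
force: [0.7, 0.1, -2.0]
grip_width: 0.084
grip_force: 58.8
time_s: 21.7
eef_pos: [503.8, 99.2, 45.4]
ee_rot: [0.0, 0.626, 0.78, 0.0]
force: [-0.8, -0.1, -2.0]
grip_width: 0.083
grip_force: 58.8
```

```bash
python3 -m jog '[{"tx":0,"ty":15,"tz":0.5,"ax":0,"ay":0,"az":0,"jaw":1},{"tx":0,"ty":15,"tz":0,"ax":0,"ay":0,"az":0,"jaw":1},{"tx":0,"ty":13,"tz":0,"ax":0,"ay":0,"az":0,"jaw":1},{"tx":0,"ty":0,"tz":0,"ax":0,"ay":0,"az":0,"jaw":1},{"tx":0,"ty":0,"tz":0,"ax":0,"ay":0,"az":0,"jaw":1}]'
python3 g.py w9.png
python3 - <<'E'
import cv2;im=cv2.imread("pics/w9.png")[160:400,280:600];cv2.imwrite("pics/w9c.png",cv2.resize(im,None,fx=2.4,fy=2.4))
E
```

```text
time_s: 22.32
eef_pos: [545.1, 108.5, 44.7]
ee_rot: [-0.0, 0.626, 0.78, -0.0]
force: [-0.4, 0.1, -1.0]
grip_width: 0.084
grip_force: 58.9
tcp [545.1 108.5  44.7] yaw 0.2189
hole px 421 284 tool [ 0.5 50.2] 713.0
flat leg edges tool x [-24.4  24.4] toe y 86.72586590624385
pin 0.77 [438. 147.] tool [65.9 54.1] refined [66.  55.8] world [585.2 185.   25.5] 494
pin 0.59 [426. 274.] tool [ 3.9 53.7] refined [ 0.2 54.8] world [598.5 120.5  25.7] 305
```

View pics/w9c.png

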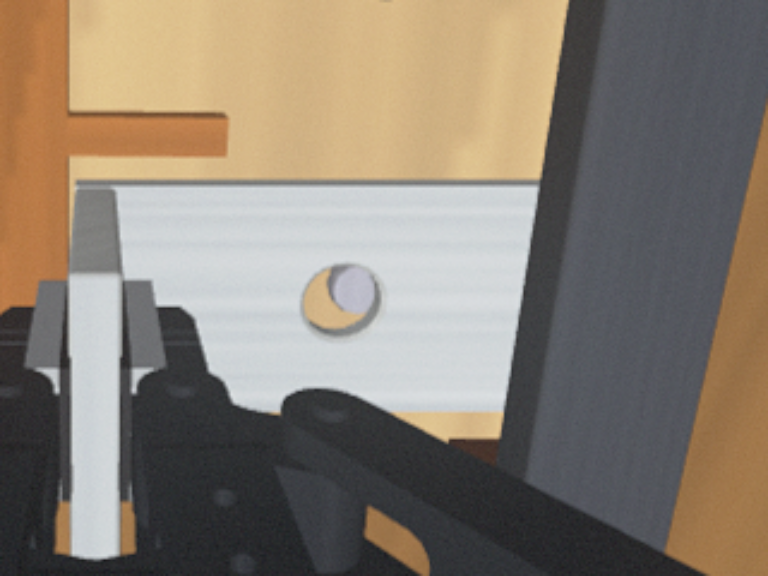

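The crop shows the pin top visible through the hole, at crop (352,289) against the hole centre at (340,300). After parallax that leaves about 4.5 mm to go, with y aligned.

```bash
python3 -m jog '[{"tx":0,"ty":4.5,"tz":0,"ax":0,"ay":0,"az":0,"jaw":1},{"tx":0,"ty":0,"tz":0,"ax":0,"ay":0,"az":0,"jaw":1},{"tx":0,"ty":0,"tz":3,"ax":0,"ay":0,"az":0,"jaw":1},{"tx":0,"ty":0,"tz":0,"ax":0,"ay":0,"az":0,"jaw":1},{"tx":0,"ty":0,"tz":0,"ax":0,"ay":0,"az":0,"jaw":1}]'
python3 -m jog '[{"tx":0,"ty":0,"tz":2,"ax":0,"ay":0,"az":0,"jaw":1},{"tx":0,"ty":0,"tz":0,"ax":0,"ay":0,"az":0,"jaw":1}]'
python3 g.py w10.png
```

```text
time_s: 23.05
eef_pos: [550.0, 109.4, 41.7]
ee_rot: [-0.0, 0.626, 0.78, -0.0]
force: [-0.2, 1.0, -2.4]
grip_width: 0.084
grip_force: 58.9
time_s: 23.3
eef_pos: [550.0, 109.4, 39.6]
ee_rot: [-0.0, 0.626, 0.78, -0.0]
force: [-0.2, 0.5, -0.6]
grip_width: 0.089
grip_force: 58.9
tcp [550.  109.4  39.6] yaw 0.2188
hole px 422 284 tool [-0.4 50. ] 312.5
flat leg edges tool x [-24.3  24.4] toe y 84.43203324539971
pin 0.91 [417. 282.] tool [ 1.5 47.9] refined [ 2.1 47.4] world [595.8 121.8  25.8] 768
pin 0.63 [432. 145.] tool [66.7 49.7] refined [66.1 51.2] world [585.6 185.1  25.5] 551
```

Dropped to z 39.6 with no resistance, so the pin is in the hole. I set it down, release and go to the next bracket.

```bash
python3 -m jog '[{"tx":0,"ty":0,"tz":2,"ax":0,"ay":0,"az":0,"jaw":1},{"tx":0,"ty":0,"tz":0,"ax":0,"ay":0,"az":0,"jaw":1},{"tx":0,"ty":0,"tz":0,"ax":0,"ay":0,"az":0,"jaw":0.3},{"tx":0,"ty":0,"tz":0,"ax":0,"ay":0,"az":0,"jaw":-0.2},{"tx":0,"ty":0,"tz":0,"ax":0,"ay":0,"az":0,"jaw":-0.2}]'
python3 -m jog '[{"tx":0,"ty":0,"tz":0,"ax":0,"ay":0,"az":0,"jaw":-0.2},{"tx":0,"ty":0,"tz":-40,"ax":0,"ay":0,"az":0,"jaw":-0.2},{"tx":0,"ty":0,"tz":-50,"ax":0,"ay":0,"az":0,"jaw":-0.2},{"tx":-28,"ty":2,"tz":-40,"ax":0,"ay":0,"az":0,"jaw":-1},{"tx":-50,"ty":2,"tz":-20,"ax":0,"ay":0,"az":0,"jaw":-1}]'
python3 -m jog '[{"tx":-50,"ty":2,"tz":0,"ax":0,"ay":0,"az":0,"jaw":-1},{"tx":-40.6,"ty":1.6,"tz":0,"ax":0,"ay":0,"az":0.176,"jaw":-1},{"tx":0,"ty":0,"tz":0,"ax":0,"ay":0,"az":0.175,"jaw":-1},{"tx":0,"ty":0,"tz":0,"ax":0,"ay":0,"az":0.175,"jaw":-1},{"tx":0,"ty":0,"tz":0,"ax":0,"ay":0,"az":0,"jaw":-1}]'
python3 f.py w11.png
```

```text
time_s: 24.02
eef_pos: [550.1, 109.4, 37.8]
ee_rot: [0.0, 0.626, 0.78, 0.0]
force: [-0.5, 0.4, -0.0]
grip_width: 0.597
grip_force: 0.0
time_s: 24.65
eef_pos: [571.5, 34.3, 190.4]
ee_rot: [0.001, 0.625, 0.781, 0.001]
force: [0.3, 0.2, -0.3]
grip_width: 0.985
grip_force: 0.0
time_s: 25.28
eef_pos: [594.1, -53.5, 187.7]
ee_rot: [-0.0, 0.807, 0.591, -0.0]
force: [0.4, 0.3, 0.7]
grip_width: 1.0
grip_force: 0.0
[594.1 -53.5 187.7] [-0.3  0.5  1.3  0.   1.3  0. ] 25.275
hole [642.2 -69.3] yaw -0.309 rect [50.  93.6] upright [593.8 -53.   51.5] grasp [593.6 -53.8] px [365.2 216. ]
hole [ 645.2 -176.4] yaw -0.652 rect [50.8 90.7] upright [ 604.7 -143.8   51.2] grasp [ 604.7 -145.5] px [383.3 307.9]
hole [ 489.6 -214. ] yaw 0.633 rect [ 50.3 100.8] upright None grasp [ 448.5 -244.2] px [275.5 369. ]
```

```bash
python3 -m jog '[{"tx":0,"ty":0,"tz":50,"ax":0,"ay":0,"az":0,"jaw":-1},{"tx":0,"ty":0,"tz":55,"ax":0,"ay":0,"az":0,"jaw":-1},{"tx":0,"ty":0,"tz":45,"ax":0,"ay":0,"az":0,"jaw":-1},{"tx":0,"ty":0,"tz":20,"ax":0,"ay":0,"az":0,"jaw":-1},{"tx":0,"ty":0,"tz":0,"ax":0,"ay":0,"az":0,"jaw":0}]'
python3 -m jog '[{"tx":0,"ty":0,"tz":0,"ax":0,"ay":0,"az":0,"jaw":0.6},{"tx":0,"ty":0,"tz":0,"ax":0,"ay":0,"az":0,"jaw":1},{"tx":0,"ty":0,"tz":0,"ax":0,"ay":0,"az":0,"jaw":1},{"tx":0,"ty":0,"tz":0,"ax":0,"ay":0,"az":0,"jaw":1},{"tx":0,"ty":0,"tz":0,"ax":0,"ay":0,"az":0,"jaw":1}]' 60
python3 -m jog '[{"tx":0,"ty":0,"tz":-20,"ax":0,"ay":0,"az":0,"jaw":1},{"tx":0,"ty":0,"tz":-50,"ax":0,"ay":0,"az":0,"jaw":1},{"tx":0,"ty":0,"tz":-20,"ax":0,"ay":0,"az":-0.176,"jaw":1},{"tx":0,"ty":0,"tz":0,"ax":0,"ay":0,"az":-0.176,"jaw":1},{"tx":0,"ty":0,"tz":0,"ax":0,"ay":0,"az":-0.176,"jaw":1}]'
python3 -m jog '[{"tx":0,"ty":0,"tz":0,"ax":0,"ay":0,"az":0,"jaw":1}]'; python3 g.py w12.png
```

```text
time_s: 25.95
eef_pos: [593.3, -53.1, 16.6]
ee_rot: [-0.001, 0.806, 0.592, -0.001]
force: [0.9, 0.1, 0.6]
grip_width: 0.816
grip_force: 0.0
time_s: 26.58
eef_pos: [594.4, -53.6, 18.6]
ee_rot: [0.0, 0.807, 0.591, 0.0]
force: [-2.1, 0.0, 6.3]
grip_width: 0.081
grip_force: 59.8
time_s: 27.2
eef_pos: [593.9, -53.4, 107.7]
ee_rot: [-0.0, 0.623, 0.783, -0.0]
force: [0.0, 0.2, -2.0]
grip_width: 0.084
grip_force: 58.7
time_s: 27.32
eef_pos: [593.8, -53.4, 107.5]
ee_rot: [-0.0, 0.625, 0.78, -0.0]
force: [0.4, -0.1, -2.1]
grip_width: 0.086
grip_force: 58.7
tcp [593.8 -53.4 107.5] yaw 0.2193
hole px 421 283 tool [ 1. 50.] 715.0
flat leg edges tool x [-24.4  24.7] toe y 95.1228590230548
```

```bash
python3 -m jog '[{"tx":47,"ty":-20,"tz":0,"ax":0,"ay":0,"az":0,"jaw":1},{"tx":47,"ty":-20,"tz":0,"ax":0,"ay":0,"az":0,"jaw":1},{"tx":47,"ty":-16.2,"tz":0,"ax":0,"ay":0,"az":0,"jaw":1},{"tx":47,"ty":0,"tz":0,"ax":0,"ay":0,"az":0,"jaw":1},{"tx":45.8,"ty":0,"tz":0,"ax":0,"ay":0,"az":0,"jaw":1}]'
python3 -m jog '[{"tx":0,"ty":0,"tz":25,"ax":0,"ay":0,"az":0,"jaw":1},{"tx":0,"ty":0,"tz":0,"ax":0,"ay":0,"az":0,"jaw":1}]'
python3 g.py w13.png 18.6
```

```text
time_s: 28.05
eef_pos: [487.5, 163.7, 108.0]
ee_rot: [0.0, 0.626, 0.78, 0.0]
force: [0.9, 0.2, -1.7]
grip_width: 0.088
grip_force: 59.0
time_s: 28.3
eef_pos: [487.0, 162.5, 81.6]
ee_rot: [-0.001, 0.625, 0.78, -0.001]
force: [-0.4, 0.1, -1.0]
grip_width: 0.085
grip_force: 59.0
tcp [487.  162.5  81.6] yaw 0.2193
hole px 421 283 tool [ 0.8 50.1] 722.0
flat leg edges tool x [-24.4  24.7] toe y 95.19575437454856
pin 0.94 [470. 346.] tool [-61.4  99.4] refined [-56.5 100.7] world [597.4 129.3  24.9] 433
pin 0.72 [514.  14.] tool [131.   99.5] refined [131.9 102.1] world [557.8 313.4  25.5] 462
```

View pics/w13.png

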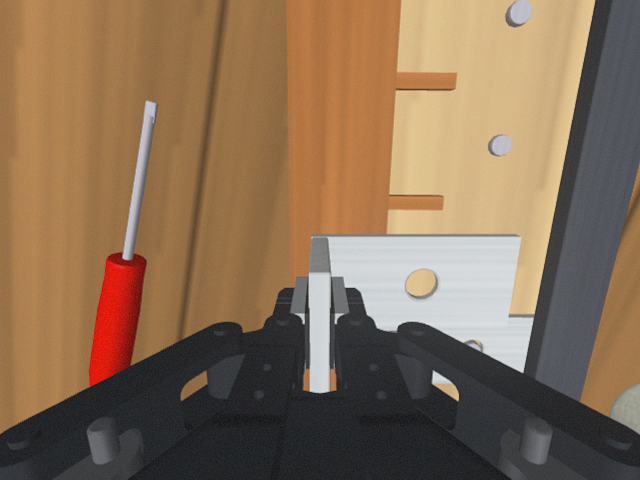

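The picture shows bracket 1 seated on pin0 (its hole and pin at (473,347)). The held bracket is lined up with the second place, pins visible at (500,145) and (514,14).

```bash
python3 -m jog '[{"tx":-0.2,"ty":0,"tz":25,"ax":0,"ay":0,"az":0,"jaw":1},{"tx":0,"ty":0,"tz":10,"ax":0,"ay":0,"az":0,"jaw":1},{"tx":0,"ty":0,"tz":1,"ax":0,"ay":0,"az":0,"jaw":1},{"tx":0,"ty":0,"tz":0,"ax":0,"ay":0,"az":0,"jaw":1},{"tx":0,"ty":0,"tz":0,"ax":0,"ay":0,"az":0,"jaw":1}]'
python3 -m jog '[{"tx":0,"ty":15,"tz":0.5,"ax":0,"ay":0,"az":0,"jaw":1},{"tx":0,"ty":15,"tz":0,"ax":0,"ay":0,"az":0,"jaw":1},{"tx":0,"ty":15,"tz":0,"ax":0,"ay":0,"az":0,"jaw":1},{"tx":0,"ty":5,"tz":0,"ax":0,"ay":0,"az":0,"jaw":1},{"tx":0,"ty":0,"tz":0,"ax":0,"ay":0,"az":0,"jaw":1}]'
python3 g.py w14.png 18.6
```

```text
time_s: 29.02
eef_pos: [488.5, 162.2, 47.5]
ee_rot: [0.0, 0.625, 0.781, 0.0]
force: [1.2, 0.0, -1.4]
grip_width: 0.082
grip_force: 58.9
time_s: 29.65
eef_pos: [536.7, 173.1, 46.3]
ee_rot: [-0.0, 0.625, 0.781, -0.0]
force: [-0.7, -0.8, -1.6]
grip_width: 0.082
grip_force: 59.0
tcp [536.7 173.1  46.3] yaw 0.2208
hole px 421 283 tool [ 0.7 50.2] 702.5
flat leg edges tool x [-24.2  24.7] toe y 80.63582154752208
pin 0.57 [426. 143.] tool [67.4 49.2] refined [67. 51.] world [571.8 249.7  25.5] 498
```

```bash
python3 -m jog '[{"tx":0.7,"ty":-0.4,"tz":2,"ax":0,"ay":0,"az":0,"jaw":1},{"tx":0,"ty":0,"tz":2.5,"ax":0,"ay":0,"az":0,"jaw":1},{"tx":0,"ty":0,"tz":0,"ax":0,"ay":0,"az":0,"jaw":1},{"tx":0,"ty":0,"tz":0,"ax":0,"ay":0,"az":0,"jaw":1}]'
python3 -m jog '[{"tx":0,"ty":0,"tz":2.5,"ax":0,"ay":0,"az":0,"jaw":1},{"tx":0,"ty":0,"tz":0,"ax":0,"ay":0,"az":0,"jaw":1},{"tx":0,"ty":0,"tz":0,"ax":0,"ay":0,"az":0,"jaw":1}]'
```

```text
time_s: 30.25
eef_pos: [536.4, 173.7, 41.8]
ee_rot: [0.0, 0.625, 0.781, -0.0]
force: [0.6, -0.1, -2.4]
grip_width: 0.085
grip_force: 59.0
time_s: 30.62
eef_pos: [536.3, 173.7, 39.3]
ee_rot: [-0.0, 0.625, 0.781, -0.0]
force: [-0.1, -0.4, -2.7]
grip_width: 0.083
grip_force: 59.0
```

```bash
python3 -m jog '[{"tx":0,"ty":0,"tz":1,"ax":0,"ay":0,"az":0,"jaw":1},{"tx":0,"ty":0,"tz":0,"ax":0,"ay":0,"az":0,"jaw":0.3},{"tx":0,"ty":0,"tz":0,"ax":0,"ay":0,"az":0,"jaw":-0.2},{"tx":0,"ty":0,"tz":0,"ax":0,"ay":0,"az":0,"jaw":-0.2},{"tx":0,"ty":0,"tz":0,"ax":0,"ay":0,"az":0,"jaw":-0.2}]'
python3 -m jog '[{"tx":0,"ty":0,"tz":-40,"ax":0,"ay":0,"az":0,"jaw":-0.2},{"tx":0,"ty":0,"tz":-50,"ax":0,"ay":0,"az":0,"jaw":-0.2},{"tx":-40,"ty":0,"tz":-40,"ax":0,"ay":0,"az":0,"jaw":-1},{"tx":-58,"ty":0,"tz":-20,"ax":0,"ay":0,"az":0,"jaw":-1},{"tx":-58,"ty":-1,"tz":0,"ax":0,"ay":0,"az":0,"jaw":-1}]'
python3 -m jog '[{"tx":-57,"ty":-1,"tz":0,"ax":0,"ay":0,"az":0,"jaw":-1},{"tx":-57,"ty":-1,"tz":0,"ax":0,"ay":0,"az":0,"jaw":-1},{"tx":-56,"ty":0,"tz":0,"ax":0,"ay":0,"az":0.1743,"jaw":-1},{"tx":0,"ty":0,"tz":0,"ax":0,"ay":0,"az":0.1743,"jaw":-1},{"tx":0,"ty":0,"tz":0,"ax":0,"ay":0,"az":0.1743,"jaw":-1}]'
python3 -m jog '[{"tx":0,"ty":0,"tz":0,"ax":0,"ay":0,"az":0.1743,"jaw":-1},{"tx":0,"ty":0,"tz":0,"ax":0,"ay":0,"az":0.1743,"jaw":-1},{"tx":0,"ty":0,"tz":0,"ax":0,"ay":0,"az":0,"jaw":-1},{"tx":0,"ty":0,"tz":0,"ax":0,"ay":0,"az":0,"jaw":-1}]'
python3 f.py w15.png
```

```text
time_s: 31.25
eef_pos: [536.4, 173.7, 38.3]
ee_rot: [0.0, 0.625, 0.781, 0.0]
force: [0.7, -0.0, 0.7]
grip_width: 0.597
grip_force: 0.0
time_s: 31.88
eef_pos: [570.4, 19.7, 190.3]
ee_rot: [0.002, 0.625, 0.781, 0.001]
force: [0.6, 1.0, -0.6]
grip_width: 1.001
grip_force: 0.0
time_s: 32.5
eef_pos: [604.7, -145.8, 187.9]
ee_rot: [-0.0, 0.808, 0.59, -0.0]
force: [-0.2, -0.5, -0.1]
grip_width: 1.001
grip_force: 0.0
time_s: 33.0
eef_pos: [604.8, -145.0, 188.2]
ee_rot: [-0.0, 0.895, 0.445, -0.0]
force: [1.0, 0.3, -0.4]
grip_width: 1.002
grip_force: 0.0
[ 604.8 -145.   188.2] [-0.4  0.6  1.2 -0.   1.3  0.2] 33.0
hole [ 762.2 -339.8] yaw -1.478 rect [ 38.  179.8] upright None grasp [ 757.5 -289. ] px [506.7 207.3]
hole [ 645.  -176.3] yaw -0.649 rect [50.2 92.8] upright [ 605.3 -144.1   51.4] grasp [ 604.4 -145.5] px [365.3 216. ]
hole [ 489.5 -214. ] yaw 0.635 rect [50.  93.8] upright None grasp [ 448.4 -244.2] px [272.8 328.1]
```

```bash
python3 -m jog '[{"tx":-0.6,"ty":0,"tz":50,"ax":0,"ay":0,"az":0,"jaw":-1},{"tx":0,"ty":0,"tz":55,"ax":0,"ay":0,"az":0,"jaw":-1},{"tx":0,"ty":0,"tz":45,"ax":0,"ay":0,"az":0,"jaw":-1},{"tx":0,"ty":0,"tz":20,"ax":0,"ay":0,"az":0,"jaw":-1},{"tx":0,"ty":0,"tz":0,"ax":0,"ay":0,"az":0,"jaw":0}]'
python3 -m jog '[{"tx":0,"ty":0,"tz":0,"ax":0,"ay":0,"az":0,"jaw":0.6},{"tx":0,"ty":0,"tz":0,"ax":0,"ay":0,"az":0,"jaw":1},{"tx":0,"ty":0,"tz":0,"ax":0,"ay":0,"az":0,"jaw":1},{"tx":0,"ty":0,"tz":0,"ax":0,"ay":0,"az":0,"jaw":1},{"tx":0,"ty":0,"tz":0,"ax":0,"ay":0,"az":0,"jaw":1}]' 60
python3 -m jog '[{"tx":0,"ty":0,"tz":-20,"ax":0,"ay":0,"az":0,"jaw":1},{"tx":0,"ty":0,"tz":-50,"ax":0,"ay":0,"az":0,"jaw":1},{"tx":0,"ty":0,"tz":-20,"ax":0,"ay":0,"az":-0.1743,"jaw":1},{"tx":0,"ty":0,"tz":0,"ax":0,"ay":0,"az":-0.1743,"jaw":1},{"tx":0,"ty":0,"tz":0,"ax":0,"ay":0,"az":-0.1743,"jaw":1}]'
python3 -m jog '[{"tx":0,"ty":0,"tz":0,"ax":0,"ay":0,"az":-0.1743,"jaw":1},{"tx":0,"ty":0,"tz":0,"ax":0,"ay":0,"az":-0.1743,"jaw":1},{"tx":0,"ty":0,"tz":0,"ax":0,"ay":0,"az":0,"jaw":1},{"tx":0,"ty":0,"tz":0,"ax":0,"ay":0,"az":0,"jaw":1}]'; python3 g.py w16.png
```

```text
time_s: 33.67
eef_pos: [604.4, -145.5, 18.0]
ee_rot: [-0.0, 0.896, 0.444, -0.0]
force: [0.0, 0.8, 1.5]
grip_width: 0.816
grip_force: 0.0
time_s: 34.3
eef_pos: [604.8, -145.7, 19.2]
ee_rot: [0.0, 0.896, 0.444, 0.0]
force: [-1.2, 0.2, 6.3]
grip_width: 0.089
grip_force: 59.6
time_s: 34.92
eef_pos: [604.5, -145.5, 109.6]
ee_rot: [0.0, 0.749, 0.663, 0.0]
force: [-0.5, -0.9, -1.8]
grip_width: 0.083
grip_force: 58.7
time_s: 35.42
eef_pos: [604.5, -145.5, 108.8]
ee_rot: [0.0, 0.626, 0.78, 0.0]
force: [0.6, -0.1, -1.8]
grip_width: 0.089
grip_force: 58.7
tcp [ 604.5 -145.5  108.8] yaw 0.2175
hole px 421 282 tool [ 1.7 50. ] 744.5
flat leg edges tool x [-23.6  25.4] toe y 95.17127868055184
```

```bash
python3 -m jog '[{"tx":58,"ty":-16,"tz":0,"ax":0,"ay":0,"az":0,"jaw":1},{"tx":58,"ty":-16,"tz":0,"ax":0,"ay":0,"az":0,"jaw":1},{"tx":58,"ty":-14.4,"tz":0,"ax":0,"ay":0,"az":0,"jaw":1},{"tx":58,"ty":0,"tz":0,"ax":0,"ay":0,"az":0,"jaw":1},{"tx":58,"ty":0,"tz":0,"ax":0,"ay":0,"az":0,"jaw":1}]'
python3 -m jog '[{"tx":58,"ty":0,"tz":0,"ax":0,"ay":0,"az":0,"jaw":1},{"tx":43.2,"ty":0,"tz":0,"ax":0,"ay":0,"az":0,"jaw":1},{"tx":0,"ty":0,"tz":25,"ax":0,"ay":0,"az":0,"jaw":1},{"tx":0,"ty":0,"tz":0,"ax":0,"ay":0,"az":0,"jaw":1},{"tx":0,"ty":0,"tz":0,"ax":0,"ay":0,"az":0,"jaw":1}]'
python3 g.py w17.png 19
```

```text
time_s: 36.15
eef_pos: [495.1, 128.9, 108.7]
ee_rot: [0.0, 0.626, 0.78, 0.0]
force: [1.6, 0.3, -1.7]
grip_width: 0.084
grip_force: 59.0
time_s: 36.78
eef_pos: [474.0, 225.7, 84.1]
ee_rot: [0.0, 0.625, 0.78, 0.0]
force: [-0.4, -0.5, -1.2]
grip_width: 0.086
grip_force: 58.9
tcp [474.  225.7  84.1] yaw 0.2194
hole px 421 282 tool [ 1.5 50.1] 723.5
flat leg edges tool x [-23.7  25.4] toe y 95.1761431784521
pin 0.85 [494. 139.] tool [69.8 98.8] refined [ 68.1 101. ] world [557.9 314.1  25.5] 346
pin 0.57 [464. 343.] tool [-61.3  96.9] refined [-56.3  97.7] world [581.7 192.   25. ] 389
```

```bash
python3 -m jog '[{"tx":0.8,"ty":0,"tz":25,"ax":0,"ay":0,"az":0,"jaw":1},{"tx":0,"ty":0,"tz":10,"ax":0,"ay":0,"az":0,"jaw":1},{"tx":0,"ty":0,"tz":2,"ax":0,"ay":0,"az":0,"jaw":1},{"tx":0,"ty":0,"tz":0,"ax":0,"ay":0,"az":0,"jaw":1},{"tx":0,"ty":0,"tz":0,"ax":0,"ay":0,"az":0,"jaw":1}]'
python3 -m jog '[{"tx":0,"ty":15,"tz":0.5,"ax":0,"ay":0,"az":0,"jaw":1},{"tx":0,"ty":15,"tz":0,"ax":0,"ay":0,"az":0,"jaw":1},{"tx":0,"ty":15,"tz":0,"ax":0,"ay":0,"az":0,"jaw":1},{"tx":0,"ty":4.5,"tz":0,"ax":0,"ay":0,"az":0,"jaw":1},{"tx":0,"ty":0,"tz":0,"ax":0,"ay":0,"az":0,"jaw":1}]'
python3 g.py w18.png 19
```

```text
time_s: 37.5
eef_pos: [473.7, 226.9, 46.9]
ee_rot: [0.0, 0.625, 0.781, 0.0]
force: [-0.4, 0.0, -1.6]
grip_width: 0.079
grip_force: 58.8
time_s: 38.12
eef_pos: [521.4, 237.6, 45.9]
ee_rot: [-0.0, 0.625, 0.781, -0.0]
force: [0.5, 0.1, -1.1]
grip_width: 0.085
grip_force: 59.0
tcp [521.4 237.6  45.9] yaw 0.2208
hole px 421 282 tool [ 1.4 50.2] 706.0
flat leg edges tool x [-23.6  25.4] toe y 82.77466949723596
pin 0.92 [418. 272.] tool [ 4.2 50.1] refined [ 1.1 52. ] world [571.9 250.1  25.6] 365
pin 0.87 [427. 145.] tool [66.8 49.2] refined [66.7 51.9] world [557.4 314.   25.5] 445
```

```bash
python3 -m jog '[{"tx":-0.2,"ty":0.5,"tz":2,"ax":0,"ay":0,"az":0,"jaw":1},{"tx":0,"ty":0,"tz":2.5,"ax":0,"ay":0,"az":0,"jaw":1},{"tx":0,"ty":0,"tz":0,"ax":0,"ay":0,"az":0,"jaw":1},{"tx":0,"ty":0,"tz":0,"ax":0,"ay":0,"az":0,"jaw":1}]'
python3 -m jog '[{"tx":0,"ty":0,"tz":2,"ax":0,"ay":0,"az":0,"jaw":1},{"tx":0,"ty":0,"tz":0,"ax":0,"ay":0,"az":0,"jaw":1},{"tx":0,"ty":0,"tz":0,"ax":0,"ay":0,"az":0,"jaw":1}]'
```

```text
time_s: 38.72
eef_pos: [522.1, 237.5, 41.3]
ee_rot: [-0.0, 0.625, 0.781, -0.0]
force: [-0.4, 0.1, -0.7]
grip_width: 0.084
grip_force: 59.0
time_s: 39.1
eef_pos: [522.2, 237.5, 39.3]
ee_rot: [0.0, 0.625, 0.781, -0.0]
force: [0.8, 0.3, -2.4]
grip_width: 0.085
grip_force: 58.9
```

```bash
python3 -m jog '[{"tx":0,"ty":0,"tz":1,"ax":0,"ay":0,"az":0,"jaw":1},{"tx":0,"ty":0,"tz":0,"ax":0,"ay":0,"az":0,"jaw":0.3},{"tx":0,"ty":0,"tz":0,"ax":0,"ay":0,"az":0,"jaw":-0.2},{"tx":0,"ty":0,"tz":0,"ax":0,"ay":0,"az":0,"jaw":-0.2},{"tx":0,"ty":0,"tz":0,"ax":0,"ay":0,"az":0,"jaw":-0.2}]'
python3 -m jog '[{"tx":0,"ty":0,"tz":-40,"ax":0,"ay":0,"az":0,"jaw":-0.2},{"tx":0,"ty":0,"tz":-60,"ax":0,"ay":0,"az":0,"jaw":-0.2},{"tx":0,"ty":0,"tz":-60,"ax":0,"ay":0,"az":0,"jaw":-1},{"tx":-56.7,"ty":-22.1,"tz":0,"ax":0,"ay":0,"az":0,"jaw":-1},{"tx":-56.7,"ty":-22.1,"tz":0,"ax":0,"ay":0,"az":0,"jaw":-1}]'
python3 -m jog '[{"tx":-56.8,"ty":-22.1,"tz":0,"ax":0,"ay":0,"az":0,"jaw":-1},{"tx":-56.8,"ty":-22.1,"tz":0,"ax":0,"ay":0,"az":0,"jaw":-1},{"tx":-56.8,"ty":-22.1,"tz":0,"ax":0,"ay":0,"az":0,"jaw":-1},{"tx":-56.8,"ty":-22.1,"tz":0,"ax":0,"ay":0,"az":0,"jaw":-1},{"tx":-56.8,"ty":-22.1,"tz":0,"ax":0,"ay":0,"az":0,"jaw":-1}]'
python3 -m jog '[{"tx":-56.8,"ty":-22.1,"tz":0,"ax":0,"ay":0,"az":0,"jaw":-1},{"tx":0,"ty":0,"tz":0,"ax":0,"ay":0,"az":-0.1382,"jaw":-1},{"tx":0,"ty":0,"tz":0,"ax":0,"ay":0,"az":-0.1382,"jaw":-1},{"tx":0,"ty":0,"tz":0,"ax":0,"ay":0,"az":-0.1382,"jaw":-1},{"tx":0,"ty":0,"tz":0,"ax":0,"ay":0,"az":0,"jaw":-1}]'
python3 f.py w19.png
```

```text
time_s: 39.72
eef_pos: [522.2, 237.5, 38.2]
ee_rot: [-0.0, 0.625, 0.781, -0.0]
force: [-0.2, 0.3, -0.4]
grip_width: 0.598
grip_force: 0.0
time_s: 40.35
eef_pos: [503.5, 116.1, 198.8]
ee_rot: [0.001, 0.624, 0.781, 0.0]
force: [0.7, -1.2, 0.6]
grip_width: 0.997
grip_force: 0.0
time_s: 40.98
eef_pos: [457.7, -186.0, 198.5]
ee_rot: [0.0, 0.625, 0.781, 0.0]
force: [0.6, -0.2, -0.0]
grip_width: 0.998
grip_force: 0.0
time_s: 41.6
eef_pos: [449.1, -244.4, 198.3]
ee_rot: [0.0, 0.451, 0.892, 0.0]
force: [-0.2, 1.0, 0.6]
grip_width: 1.001
grip_force: 0.0
[ 449.1 -244.4  198.3] [-0.7  0.3  1.6  0.   1.2 -1.4] 41.6
hole [ 490.2 -213.7] yaw 0.64 rect [49.9 99.5] upright [ 448.1 -243.    51.6] grasp [ 449.3 -244.1] px [363.4 212.7]
```

```bash
python3 -m jog '[{"tx":0,"ty":0,"tz":55,"ax":0,"ay":0,"az":0,"jaw":-1},{"tx":0,"ty":0,"tz":60,"ax":0,"ay":0,"az":0,"jaw":-1},{"tx":0,"ty":0,"tz":45,"ax":0,"ay":0,"az":0,"jaw":-1},{"tx":0,"ty":0,"tz":20,"ax":0,"ay":0,"az":0,"jaw":-1},{"tx":0,"ty":0,"tz":0,"ax":0,"ay":0,"az":0,"jaw":0}]'
python3 -m jog '[{"tx":0,"ty":0,"tz":0,"ax":0,"ay":0,"az":0,"jaw":0.6},{"tx":0,"ty":0,"tz":0,"ax":0,"ay":0,"az":0,"jaw":1},{"tx":0,"ty":0,"tz":0,"ax":0,"ay":0,"az":0,"jaw":1},{"tx":0,"ty":0,"tz":0,"ax":0,"ay":0,"az":0,"jaw":1},{"tx":0,"ty":0,"tz":0,"ax":0,"ay":0,"az":0,"jaw":1}]' 60
python3 -m jog '[{"tx":0,"ty":0,"tz":-20,"ax":0,"ay":0,"az":0,"jaw":1},{"tx":0,"ty":0,"tz":-50,"ax":0,"ay":0,"az":0,"jaw":1},{"tx":0,"ty":0,"tz":-20,"ax":0,"ay":0,"az":0.1382,"jaw":1},{"tx":0,"ty":0,"tz":0,"ax":0,"ay":0,"az":0.1382,"jaw":1},{"tx":0,"ty":0,"tz":0,"ax":0,"ay":0,"az":0.1382,"jaw":1}]'
python3 -m jog '[{"tx":0,"ty":0,"tz":0,"ax":0,"ay":0,"az":0,"jaw":1},{"tx":0,"ty":0,"tz":0,"ax":0,"ay":0,"az":0,"jaw":1}]'; python3 g.py w20.png
```

```text
time_s: 42.28
eef_pos: [448.6, -243.8, 17.3]
ee_rot: [-0.001, 0.452, 0.892, 0.0]
force: [-0.3, -0.5, 1.1]
grip_width: 0.816
grip_force: 0.0
time_s: 42.9
eef_pos: [449.5, -244.7, 19.0]
ee_rot: [0.001, 0.451, 0.893, -0.0]
force: [-1.6, 1.2, 6.0]
grip_width: 0.085
grip_force: 59.4
time_s: 43.52
eef_pos: [449.0, -244.2, 108.5]
ee_rot: [0.0, 0.627, 0.779, -0.0]
force: [-0.0, 0.3, -1.8]
grip_width: 0.085
grip_force: 58.6
time_s: 43.78
eef_pos: [449.0, -244.3, 108.2]
ee_rot: [-0.0, 0.624, 0.782, 0.0]
force: [-0.1, -0.2, -2.1]
grip_width: 0.091
grip_force: 58.6
tcp [ 449.  -244.3  108.2] yaw 0.2234
hole px 421 281 tool [ 2.2 50. ] 740.0
flat leg edges tool x [-23.   25.9] toe y 95.1917633507877
```

```bash
python3 -m jog '[{"tx":57.7,"ty":14.1,"tz":0,"ax":0,"ay":0,"az":0.003,"jaw":1},{"tx":57.7,"ty":14.1,"tz":0,"ax":0,"ay":0,"az":0,"jaw":1},{"tx":57.7,"ty":14.1,"tz":0,"ax":0,"ay":0,"az":0,"jaw":1},{"tx":57.7,"ty":14.1,"tz":0,"ax":0,"ay":0,"az":0,"jaw":1},{"tx":57.7,"ty":14.1,"tz":0,"ax":0,"ay":0,"az":0,"jaw":1}]'
python3 -m jog '[{"tx":57.7,"ty":14.1,"tz":0,"ax":0,"ay":0,"az":0,"jaw":1},{"tx":57.7,"ty":14.1,"tz":0,"ax":0,"ay":0,"az":0,"jaw":1},{"tx":57.7,"ty":14.1,"tz":0,"ax":0,"ay":0,"az":0,"jaw":1},{"tx":57.4,"ty":14.1,"tz":0,"ax":0,"ay":0,"az":0,"jaw":1},{"tx":0,"ty":0,"tz":25,"ax":0,"ay":0,"az":0,"jaw":1}]'
python3 -m jog '[{"tx":0,"ty":0,"tz":0,"ax":0,"ay":0,"az":0,"jaw":1},{"tx":0,"ty":0,"tz":0,"ax":0,"ay":0,"az":0,"jaw":1}]'
python3 g.py w21.png 19
```

```text
time_s: 44.5
eef_pos: [455.3, 54.4, 108.5]
ee_rot: [0.0, 0.626, 0.78, 0.0]
force: [0.3, -0.3, -1.3]
grip_width: 0.084
grip_force: 58.7
time_s: 45.12
eef_pos: [461.0, 293.6, 84.1]
ee_rot: [0.001, 0.624, 0.782, 0.002]
force: [-0.1, -1.3, -1.5]
grip_width: 0.085
grip_force: 58.7
time_s: 45.38
eef_pos: [461.1, 289.4, 84.0]
ee_rot: [0.0, 0.626, 0.78, 0.0]
force: [-0.4, -0.8, -0.3]
grip_width: 0.084
grip_force: 58.6
tcp [461.1 289.4  84. ] yaw 0.2174
hole px 421 281 tool [ 2.  50.1] 714.0
flat leg edges tool x [-23.  26.] toe y 95.30189813742237
pin 0.68 [463. 339.] tool [-57.8  95.3] refined [-55.7  96.4] world [567.4 255.8  25.1] 388
```

View pics/w21.png

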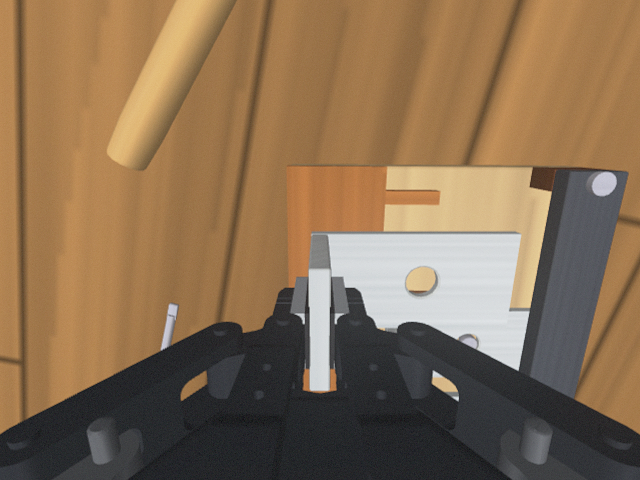

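The picture shows the held bracket over the deck at the last place, with its hole at (421,281). The neighbour is seated with its pin in the hole at (468,343). Remaining shift: tx 1.5, ty 48.4.

```bash
python3 -m jog '[{"tx":1.5,"ty":0,"tz":25,"ax":0,"ay":0,"az":0,"jaw":1},{"tx":0,"ty":0,"tz":10,"ax":0,"ay":0,"az":0,"jaw":1},{"tx":0,"ty":0,"tz":2,"ax":0,"ay":0,"az":0,"jaw":1},{"tx":0,"ty":0,"tz":0,"ax":0,"ay":0,"az":0,"jaw":1},{"tx":0,"ty":0,"tz":0,"ax":0,"ay":0,"az":0,"jaw":1}]'
python3 -m jog '[{"tx":0,"ty":15,"tz":0.5,"ax":0,"ay":0,"az":0,"jaw":1},{"tx":0,"ty":15,"tz":0,"ax":0,"ay":0,"az":0,"jaw":1},{"tx":0,"ty":15,"tz":0,"ax":0,"ay":0,"az":0,"jaw":1},{"tx":0,"ty":3.4,"tz":0,"ax":0,"ay":0,"az":0,"jaw":1},{"tx":0,"ty":0,"tz":0,"ax":0,"ay":0,"az":0,"jaw":1}]'
python3 g.py w22.png 19
```

```text
time_s: 46.1
eef_pos: [460.7, 291.4, 47.0]
ee_rot: [0.0, 0.626, 0.78, 0.001]
force: [0.1, -0.5, -0.4]
grip_width: 0.078
grip_force: 58.6
time_s: 46.72
eef_pos: [507.4, 301.7, 45.8]
ee_rot: [-0.0, 0.626, 0.78, -0.0]
force: [0.5, -0.4, -1.1]
grip_width: 0.086
grip_force: 58.8
tcp [507.4 301.7  45.8] yaw 0.2178
hole px 421 281 tool [ 2.  50.1] 697.5
flat leg edges tool x [-22.9  26. ] toe y 83.00415407571847
pin 0.72 [417. 274.] tool [ 3.6 49.7] refined [ 1.5 52.3] world [558.1 314.4  25.6] 368
```

```bash
python3 -m jog '[{"tx":-0.3,"ty":0.6,"tz":2,"ax":0,"ay":0,"az":0,"jaw":1},{"tx":0,"ty":0,"tz":2.5,"ax":0,"ay":0,"az":0,"jaw":1},{"tx":0,"ty":0,"tz":0,"ax":0,"ay":0,"az":0,"jaw":1},{"tx":0,"ty":0,"tz":0,"ax":0,"ay":0,"az":0,"jaw":1}]'
python3 -m jog '[{"tx":0,"ty":0,"tz":2,"ax":0,"ay":0,"az":0,"jaw":1},{"tx":0,"ty":0,"tz":0,"ax":0,"ay":0,"az":0,"jaw":1},{"tx":0,"ty":0,"tz":0,"ax":0,"ay":0,"az":0,"jaw":1}]'
```

```text
time_s: 47.32
eef_pos: [508.3, 301.6, 41.3]
ee_rot: [0.0, 0.626, 0.78, 0.0]
force: [0.4, 0.4, -2.0]
grip_width: 0.085
grip_force: 58.8
time_s: 47.7
eef_pos: [508.2, 301.6, 39.3]
ee_rot: [-0.0, 0.626, 0.78, -0.0]
force: [0.3, -0.0, -1.7]
grip_width: 0.081
grip_force: 58.7
```

Seated. I release, retreat upwards and check everything.

```bash
python3 -m jog '[{"tx":0,"ty":0,"tz":1,"ax":0,"ay":0,"az":0,"jaw":1},{"tx":0,"ty":0,"tz":0,"ax":0,"ay":0,"az":0,"jaw":0.3},{"tx":0,"ty":0,"tz":0,"ax":0,"ay":0,"az":0,"jaw":-0.2},{"tx":0,"ty":0,"tz":0,"ax":0,"ay":0,"az":0,"jaw":-0.2},{"tx":0,"ty":0,"tz":0,"ax":0,"ay":0,"az":0,"jaw":-0.2}]'
python3 -m jog '[{"tx":0,"ty":0,"tz":-40,"ax":0,"ay":0,"az":0,"jaw":-0.2},{"tx":0,"ty":0,"tz":-60,"ax":0,"ay":0,"az":0,"jaw":-0.2},{"tx":-50,"ty":-20,"tz":-40,"ax":0,"ay":0,"az":0,"jaw":-0.2},{"tx":-55,"ty":-20,"tz":-40,"ax":0,"ay":0,"az":0,"jaw":-0.2},{"tx":-55,"ty":-20,"tz":-40,"ax":0,"ay":0,"az":0,"jaw":-1}]'
python3 -m jog '[{"tx":0,"ty":0,"tz":0,"ax":0,"ay":0,"az":0,"jaw":-1},{"tx":0,"ty":0,"tz":0,"ax":0,"ay":0,"az":0,"jaw":-1}]'
python3 - <<'E'
from h import *
c=shot("wrist"); s=shot("scene")
P=cloud(c); T=np.array([[np.cos(.2195),np.sin(.2195)],[-np.sin(.2195),np.cos(.2195)]])
o=np.array([577.7,217.5]); q=(P[...,:2]-o)@T.T
for y in(-99,-33,33,99):
    m=(abs(q[...,1]-y)<18)&(q[...,0]>-42)&(q[...,0]<20)&(np.hypot(q[...,0],q[...,1]-y)>10); print(y,"flat top z",np.percentile(P[m][:,2],[10,50,90]).round(1))
    for a,b in((-42,-25),(10,22)):
        k=m&(q[...,0]>a)&(q[...,0]<b); print("   ",a,np.median(P[k][:,2]).round(1))
im=np.vstack([cv2.resize(c["color"],(533,400)),np.zeros((0,533,3),np.uint8)]); sc=cv2.resize(s["color"][130:370,40:530],(533,261))
im=np.vstack([im[:330],sc]); cv2.imwrite("pics/fin.png",im[:,:,::-1])
E
```

```text
time_s: 48.32
eef_pos: [508.3, 301.6, 38.3]
ee_rot: [-0.0, 0.626, 0.78, -0.0]
force: [1.1, 0.3, 0.1]
grip_width: 0.597
grip_force: 0.0
time_s: 48.95
eef_pos: [486.2, 148.3, 247.3]
ee_rot: [0.0, 0.626, 0.78, 0.0]
force: [1.8, -0.4, 0.3]
grip_width: 0.794
grip_force: 0.0
time_s: 49.2
eef_pos: [486.5, 150.1, 245.5]
ee_rot: [-0.0, 0.626, 0.78, -0.0]
force: [-0.0, 0.9, -0.3]
grip_width: 0.997
grip_force: 0.0
-99 flat top z [23.9 24.9 25.9]
    -42 24.9
    10 25.0
-33 flat top z [ 24.7 313.8 325.9]
    -42 314.9
    10 25.0
33 flat top z [23.8 24.8 25.8]
    -42 24.7
    10 24.8
99 flat top z [23.7 24.7 25.7]
    -42 24.7
    10 24.7
```

View pics/fin.png

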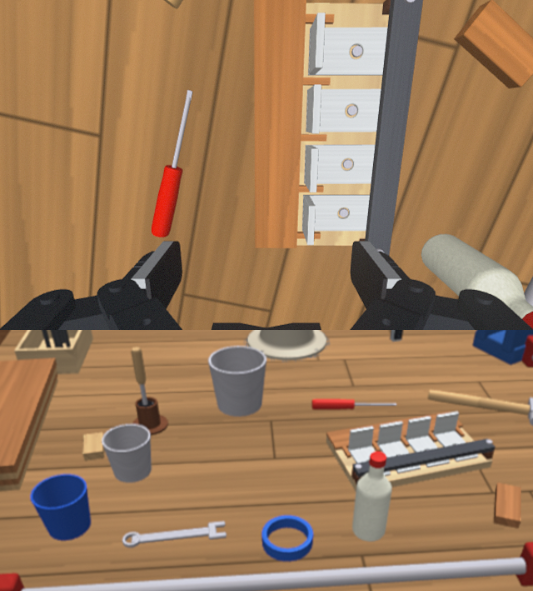

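The picture shows all four brackets flat at about z 25 with pins in their holes at (357,50), (352,110), (348,163) and (344,212). The brush is in its stand, the cup is upright and the other things are in place.

```bash
python3 -c "
from rig import finish_job; print(finish_job())"
```

```text
the job is handed in; nothing more can be done
None
```

I scrubbed the chip cup with three full strokes, stood the brush back in its stand, loaded all four brackets flat on their pins, and handed the job in at about 49 s of the 210 s limit.

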